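# Put the setting plate away

## Robot

A 6-joint arm with a two-finger parallel gripper is mounted at the origin on a cart in front of the work surface, level with it; the furniture and walls round the work are solid. World frame = base frame: x ahead of the robot, y to its left, z up, the work surface at z = 0. Lengths are in m, angles in rad, forces in N, time in s.
With the tool pointing down it reaches from about 0.35 to 0.975 m from the base axis. Payload 4.9 kg.
Tool frame: the origin (TCP) lies midway between the tips of the shut fingers; the grasp point (between the pads) lies 19 mm behind it; z points along the fingers, y is the direction in which the jaws open and shut (so a half turn about z gives the same grasp; the last joint's range is limited). The gripper opens to 85 mm and grips with 20 to 120 N. Pads are 22 mm wide; open, the fingers measure 114 mm over their backs; the gripper's body (76 mm by 85 mm) begins 54 mm behind the grasp point. The pads swing forward as they close: fully open they stand 13 mm farther back than shut.
Start: joints at [-1.334, 0.053, 1.613, -0, 1.476, -0.119], TCP at [0.218, -0.586, 0.231] pointing down, gripper open.
Joint ranges: [-3.01, 3.01], [-1.01, 2.22], [0.06, 2.58], [-1.02, 4.17], [0.09, 2.62], [-3.14, 3.14]. Speed limits (rad/s): [2.57, 2.57, 3.14, 3.14, 3.14, 3.14].

## Interface

Orientations are given as a rotation vector (axis times angle).
In Python, from workcell import telemetry, cams, workorder gives the robot as it stands.
- The arm moves only by the shell command python3 -m pendant 'ROWS' [FORCE]. ROWS is JSON, a list of rows, each an object of numbers: "rx", "ry", "rz": the turn, a rotation vector about the tool's x, y, z in rad; "x", "y", "z": the shift along the tool's x, y, z in cm; "grip": the opening in per cent of the stroke, from 0 (shut) to 100 (fully open). A call has 1 to 12 rows; each row shifts and turns the commanded pose from where the row before left it, along the tool's axes as they then stand; what a row does not reach is not made up. A row lasts 1/8 s, in which the tool goes at most 62.5 mm and 10.7 degrees, less where a joint would pass 70% of its speed; a pose out of reach is approached as far as the arm can. A call with a gripper value outside its range is refused whole. The fingers move at their own pace and stop on an object; FORCE is the grip in N (left out, the last holds). Time passes only in rows, so rows that do not move let the fingers close. It gives the time, the measured TCP pose, the force and the opening at its end, in the units of the state.
- telemetry.sense(): the state, without advancing time (a new reading comes with each control period).
- cams.capture(name): name is "side" or "top" or "wrist"; returns (picture, depth): 420x560x3 uint8, red, green, blue; 420x560 float32, m along the optical axis (not along the pixel's ray), 0 where there is no reading.
- cams.camera_params(name): a dict with "vertical_fov" (degrees; the focal length in pixels is half the picture's height over the tangent of half this angle, whatever the lens; pixels are square), "cx", "cy" (the principal point, pixels), "eye" and "rotation" of the camera in the world; the wrist camera has in their place "T_tool_cam" (4x4, takes a point from camera to tool coordinates, whose origin is the TCP and whose axes are the flange's). Camera axes: x right, y up, looking along -z (the intrinsics and any distortion apply to the point x, -y, -z); pixel columns grow to the right and rows downward; lengths in m; the calibration is good to about 2 mm. A picture is of the moment at which its call begins: read the wrist's pose just before it. camera_params takes no time and is no camera call.
- workorder.hand_in(): hands the job in, once; it reports no verdict.
Trained networks look in the newest picture that a camera, given by its name, has taken for a name from the list of things; names that differ only in an ending like _2 or _b are one class to them, and where a whole thing is asked for, a point or a joint stands for the part that bears it (a point fixed in the world has none). Each returns a list of dicts, best first, with "confidence" (0 to 1); they miss things now and then, are a little off and sometimes report something else, mostly with a low value. They report only what shows in the picture. A call takes as long as a camera call. They do not tell look-alikes from the thing itself.
- cams.recognise(camera, label): "extent" ([left, top, width, height] as shares, 0 to 1, of the picture: columns of its width, rows of its height, round what is visible of it).
- cams.place_of(camera, label): "location" ([row, column] as shares, 0 to 1, of the picture: columns of its width, rows of its height: a listed point, or the origin of a listed thing).
The state is a dict: "t": time; "joint_positions": joint angles; "dq": joint speeds; "effort": joint torques, N m; "eef_pos": TCP position; "tcp_rot": TCP orientation; "ft_force": force on the tool from outside, world axes, zero at the start; "moment": the same for the moment, N m; "grip_width": opening from 0.0 (shut) to 1.0 (fully open).
Only numpy, scipy, OpenCV 4.12 (cv2) and the standard library are available. Lean on these libraries where they do the work, as an engineer would, in place of code of your own. Each camera call takes 0.05 s, during which the arm holds its last target.

## Task

The flat steel setting plate is held down in the jig by a spring-loaded finger: lift the finger by its black knob, swing it aside, and take the plate out by its middle. Lay the plate down on the bench and let go, then take it again by its end and slide it flat and lengthwise, all the way to the stop, into the channel of the slotted holder. Leave the dental cast, crucible and felt wheel where they are.

Things in the scene. Friction and masses are not known exactly. Their poses are not given: they have to be found in the camera images.
- setting_plate: flat bare-steel bar, 170 x 46 x 8 mm, about 0.18 kg, with one round 13 mm hole on its centre line, 60 mm from the middle towards its +x end. Origin: centre of its underside as it starts; x along its length, y across its width, z up. Either end may go into the holder first
- plate_mid (a point): the very middle of the plate, 4 mm above its underside
- jig: grey base plate (245 x 90 mm, top 10 mm above the bench), fixed to the bench. Origin: on the bench below the middle of the plate as it starts; x along the plate towards the guide post, z up. Supports carry the plate's two end parts, its underside 22 mm above the bench. The plate lifts out straight up
- jig_gap (a point): point on the jig 22 mm above its origin, at the middle of the gap between the fences. Fences 9 mm thick, tops 38 mm above the bench, stand 2 mm beside the plate: both sides and the end for x below -35 mm; +y side for x = 34 to 85 mm; -y side, a short block, x = 34 to 46 mm. Only from x = -35 to 34 mm are both edges of the plate free to grip
- post_axis (a point): on the axis of the upright guide post, 63 mm above the bench (as high as the knob's middle at rest), 110 mm from the jig's origin along the jig's x. The post's cap is 20 mm wide and its top is 82 mm above the bench
- finger_knob (a point): middle of the black round upright knob (18 mm diameter, 22 mm tall, 52 to 74 mm above the bench at rest) on the hold-down finger, 50 mm from the post's axis; moves with the finger. Under it, on the 14 mm wide arm, a 20 mm collar presses on the plate and an 8 mm nose reaches 5 mm into the plate's hole
- finger_lift (a joint): height of the finger, m: 0 resting on the plate, up to 0.025 lifted along the post; a spring pushes it down with about 4 N at 0 and 9 N at the top. Let go beside the plate it drops to -0.003. The nose leaves the hole above 0.005; lift it 0.015 or more to swing
- finger_swing (a joint): turn of the finger about the post, rad, counterclockwise from above: 0 over the plate, up to 1.6, where it points to the jig's -y side; it stays where it is left. The plate is free to rise from 1.2 on
- slot_holder: low aluminium block with a straight level channel, fixed to the bench, 115 x 84 x 31 mm. Origin: on the bench under its middle; x is the direction of insertion, z up. Channel 52 mm wide, floor 12 mm and underside of its side lips 26 mm above the bench, 100 mm deep from mouth to end stop; above it a 32 mm gap is open. Flared cheeks reach 14 mm out from the mouth
- slot_mouth (a point): middle of the channel's mouth, at x = -55 mm in the holder's frame, 16 mm above the bench (4 mm above the channel's floor)
- slot_home (a point): where the middle of the plate is when the plate touches the end stop (its rear 70 mm then stand out of the mouth): 15 mm inside the mouth, 16 mm above the bench
- cast_full: white dental cast, 53 x 71 x 27 mm, bystander; origin at the centre of its underside
- crucible: small clay-coloured crucible, 51 mm wide, 40 mm tall, bystander; origin at the centre of its underside
- felt_wheel: felt polishing wheel lying flat, 51 mm wide, 14 mm thick, bystander; origin at the centre of its underside
Not all that is in view belongs to the job. Several things have the shape of the setting_plate; the one meant has the colours described above. There is more than one size of the slot_holder; the one meant has the size given above.

How it is judged:
On the way, in this order (a step that is already met when the one before it is completed fails the run):
1. the hold-down finger is lifted until its nose is out of the plate's hole (value of joint finger_lift above 0.005 m), for 0.1 s.
2. the finger is swung off the plate (value of joint finger_swing above 0.8 rad), for 0.1 s.
3. the plate is out of the jig, lies low and has been let go, not yet home in the holder (horizontal distance between plate_mid and jig above 0.09 m and distance between plate_mid and slot_home above 0.015 m and height (world z) of plate_mid below 0.03 m and contact force between setting_plate and the arm below 0.1 N and contact force between setting_plate and the fingers below 0.1 N), for 0.1 s.
At the end, for the whole second after the job is handed in: The plate lies at rest in the holder's channel, lengthwise (within 0.15 rad), its middle within 10 mm of the home point along and across the channel, flat on the channel's floor (height within -6 to +10 mm of the home point) (x of plate_mid in the frame of slot_home between -0.01 and 0.01 m and y of plate_mid in the frame of slot_home between -0.01 and 0.01 m and z of plate_mid in the frame of slot_home between -0.006 and 0.01 m and angle between the x axis of setting_plate and the x axis of slot_holder, either way round below 0.15 rad and linear speed of setting_plate below 0.02 m/s); the robot touches nothing.
It fails at once if the cast, crucible or felt wheel is pushed more than 40 mm from its place (distance of any of cast_full, crucible, felt_wheel from where it was at the start of the episode above 0.04 m).
It also fails if it takes over 64 s, if anything falls off the work surface, if the arm or the gripper's body presses on something with over 40 N, if the wrist force passes 120 N, or if a joint passes its speed limit or range.

## Working session

There is one attempt and no reset: what is moved stays moved. The work goes in short steps, Python scripts to look and compute and a shell command to move; the robot and the scene stay as the last step left them, time stands still between calls to the robot, and variables do not carry over. Pictures are saved under pics/ and viewed, and the job is handed in when it is done.

```bash
ls; mkdir -p pics; cat > h.py <<'E'
import numpy as np, cv2
from scipy.spatial.transform import Rotation as R
from workcell import telemetry, cams, workorder
def save(n,p): cv2.imwrite(p,cv2.cvtColor(n,cv2.COLOR_RGB2BGR))
E
python3 - <<'E'
from h import *
for c in ("side","top","wrist"):
    p,d=cams.capture(c); save(p,f"pics/{c}0.png"); np.save(f"{c}0.npy",d); print(c,cams.camera_params(c))
print(telemetry.sense())
E
```

```text
pics
side {'vertical_fov': 54.22330464024442, 'cx': 276.5809526427747, 'cy': 208.47980477544144, 'eye': array([-0.35685974,  0.00441247,  1.55307499]), 'rotation': array([ 0.421282  , -0.45233989, -1.6456394 ])}
top {'vertical_fov': 55.47583896383537, 'cx': 269.9512112652441, 'cy': 211.78066194810918, 'eye': array([ 0.38635872, -0.1064457 ,  1.44392635]), 'rotation': array([ 0.08139994, -0.1004147 , -1.57387067])}
wrist {'vertical_fov': 64.1880067328307, 'cx': 278.6418427322239, 'cy': 211.88411820751787, 'T_tool_cam': array([[ 6.66140350e-04,  9.53981111e-01,  2.99865963e-01,
         7.69450509e-02],
       [ 9.99999765e-01, -6.84700034e-04, -4.31836050e-05,
         2.07474287e-04],
       [ 1.64121892e-04,  2.99865921e-01, -9.53981343e-01,
        -1.41347959e-01],
       [ 0.00000000e+00,  0.00000000e+00,  0.00000000e+00,
         1.00000000e+00]])}
{'t': 0.15, 'joint_positions': array([-1.33401057e+00,  5.32411506e-02,  1.61394350e+00,  3.37610733e-06,
        1.47601202e+00, -1.19027934e-01]), 'dq': array([-1.88233964e-03, -2.78663040e-03, -4.52468381e-03,  6.18910915e-04,
        3.90181158e-04,  5.27568445e-05]), 'effort': array([ 5.52064394e-04, -3.94240665e+01, -3.70722306e+01, -1.95318657e-04,
        4.62618627e-03,  4.43208052e-06]), 'eef_pos': array([ 0.21759357, -0.58539317,  0.23034412]), 'tcp_rot': array([-3.09043054e+00, -5.55683265e-01,  1.42922611e-04]), 'ft_force': array([-0.06693758,  0.02714123, -0.28375622]), 'moment': array([-0.00416886, -0.00484146,  0.01289157]), 'grip_width': 0.9971934143961981}
```

View pics/top0.png

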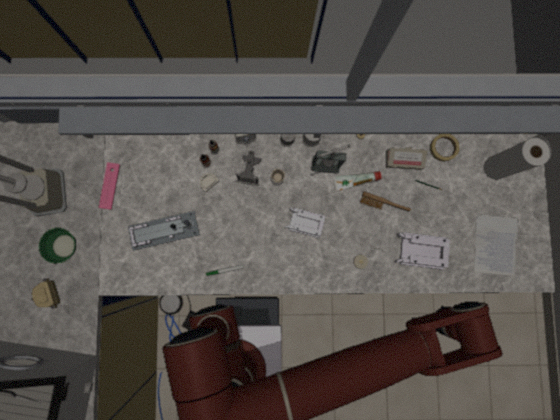

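View pics/side0.png

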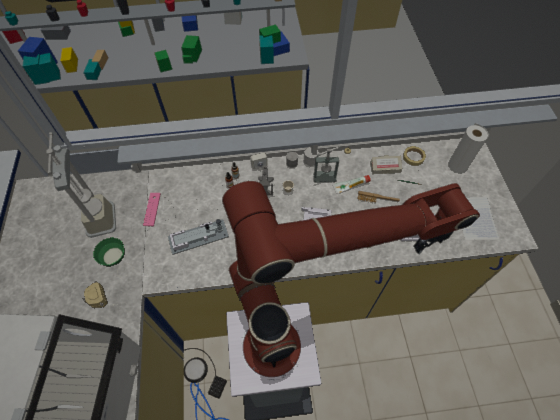

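View pics/wrist0.png

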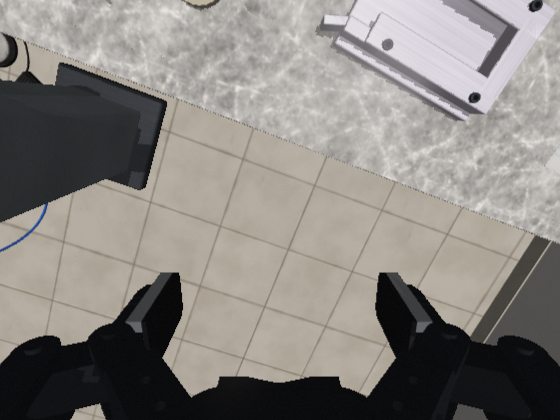

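```bash
python3 - <<'E'
from h import *
for l in ("finger_knob","post_axis","jig","jig_gap","setting_plate","plate_mid","slot_holder","slot_mouth","slot_home","cast_full","crucible","felt_wheel"):
    print(l,[(np.round(np.array(r['location'])*[420,560],1),round(r['confidence'],2)) for r in cams.place_of("top",l)[:4]])
E
```

```text
finger_knob [(array([228.6, 175.3]), 0.63), (array([229.3, 158.6]), 0.51)]
post_axis [(array([222.6, 186.4]), 0.89)]
jig [(array([232.3, 161.3]), 0.84)]
jig_gap [(array([232.9, 156.9]), 0.75)]
setting_plate [(array([188.7, 110.7]), 0.86), (array([231.2, 157.7]), 0.68), (array([176.7, 273.8]), 0.4)]
plate_mid [(array([186. , 112.2]), 0.97), (array([231.2, 155. ]), 0.81)]
slot_holder [(array([250.6, 420.3]), 0.94), (array([225.5, 305.2]), 0.93)]
slot_mouth [(array([246.9, 402.4]), 0.7), (array([216.3, 290.2]), 0.66)]
slot_home [(array([216.4, 296.9]), 0.88), (array([248.5, 406.1]), 0.58)]
cast_full [(array([182.6, 210.8]), 0.48), (array([261.4, 360.1]), 0.41)]
crucible [(array([177.3, 274.6]), 0.53)]
felt_wheel [(array([263.2, 361. ]), 0.74), (array([181.2, 206.6]), 0.73), (array([227.6, 175.3]), 0.4)]
```

```bash
cat >> h.py <<'E'
def camT(c,st=None):
    P=cams.camera_params(c)
    if c=="wrist":
        T=np.eye(4);T[:3,:3]=R.from_rotvec(st["tcp_rot"]).as_matrix();T[:3,3]=st["eef_pos"]
        T=T@P["T_tool_cam"]
    else:
        T=np.eye(4);T[:3,:3]=R.from_rotvec(P["rotation"]).as_matrix();T[:3,3]=P["eye"]
    f=210/np.tan(np.radians(P["vertical_fov"]/2))
    return T,f,P["cx"],P["cy"]
def toplane(K,u,v,h):
    T,f,cx,cy=K
    d=T[:3,:3]@np.array([(u-cx)/f,-(v-cy)/f,-1.]); o=T[:3,3]
    return o+d*(h-o[2])/d[2]
def deproj(K,u,v,z):
    T,f,cx,cy=K
    return T[:3,3]+T[:3,:3]@(np.array([(u-cx)/f,-(v-cy)/f,-1.])*z)
def proj(K,p):
    T,f,cx,cy=K
    q=T[:3,:3].T@(np.array(p)-T[:3,3]); return cx+f*q[0]/-q[2], cy-f*q[1]/-q[2]
E
python3 - <<'E'
from h import *
K=camT("top"); d=np.load("top0.npy")
for n,r,c,h in [("knob",228.6,175.3,.063),("knob2",229.3,158.6,.063),("post",222.6,186.4,.063),("jig",232.3,161.3,0),("gap",232.9,156.9,.022),("plate_mid",231.2,155,.026),("platepink",186,112,.004),("holdR",250.6,420.3,0),("holdL",225.5,305.2,0),("mouthR",246.9,402.4,.016),("mouthL",216.3,290.2,.016),("homeL",216.4,296.9,.016),("homeR",248.5,406.1,.016),("felt",263,361,0),("cast",182,210,0),("cruc",177,274,0)]:
    print(n,toplane(K,c,r,h).round(3),deproj(K,c,r,d[int(r),int(c)]).round(3))
p=cv2.imread("pics/top0.png")
a=cv2.resize(p[195:280,110:250],None,fx=5,fy=5,interpolation=cv2.INTER_CUBIC)
b=cv2.resize(p[195:280,280:460],None,fx=4.4,fy=4.4,interpolation=cv2.INTER_CUBIC)
cv2.imwrite("pics/ca.png",a);cv2.imwrite("pics/cb.png",b)
cv2.imwrite("pics/cc.png",cv2.resize(p[120:200,190:350],None,fx=5,fy=5,interpolation=cv2.INTER_CUBIC))
E
```

```text
knob [0.49  0.204 0.063] [0.492 0.21  0.033]
knob2 [0.488 0.261 0.063] [0.49  0.271 0.027]
post [0.51  0.166 0.063] [0.509 0.163 0.08 ]
jig [0.481 0.268 0.   ] [0.479 0.261 0.029]
gap [0.478 0.278 0.022] [0.477 0.276 0.028]
plate_mid [0.484 0.284 0.026] [0.483 0.282 0.031]
platepink [0.651 0.45  0.004] [0.651 0.45  0.004]
holdR [ 0.41  -0.667  0.   ] [ 0.41  -0.661  0.016]
holdL [ 0.503 -0.252  0.   ] [ 0.503 -0.252  0.005]
mouthR [ 0.424 -0.597  0.016] [ 0.424 -0.595  0.022]
mouthL [ 0.536 -0.197  0.016] [ 0.538 -0.198 -0.005]
homeL [ 0.535 -0.221  0.016] [ 0.536 -0.222  0.004]
homeR [ 0.418 -0.61   0.016] [ 0.418 -0.611  0.015]
felt [ 0.367 -0.451  0.   ] [ 0.367 -0.448  0.012]
cast [0.665 0.095 0.   ] [0.661 0.092 0.021]
cruc [ 0.683 -0.14   0.   ] [ 0.682 -0.14   0.004]
```

View pics/ca.png

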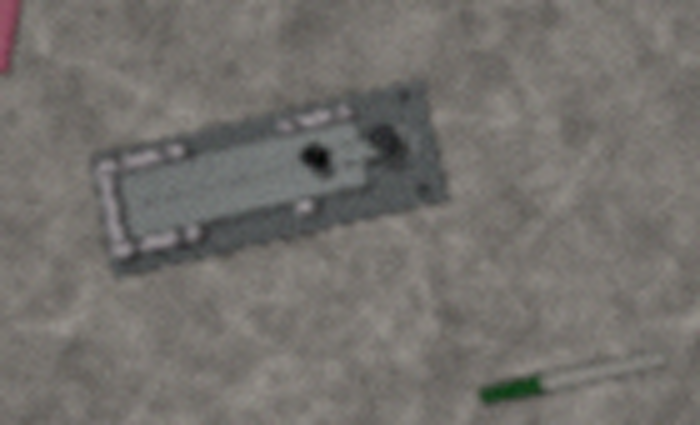

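View pics/cb.png

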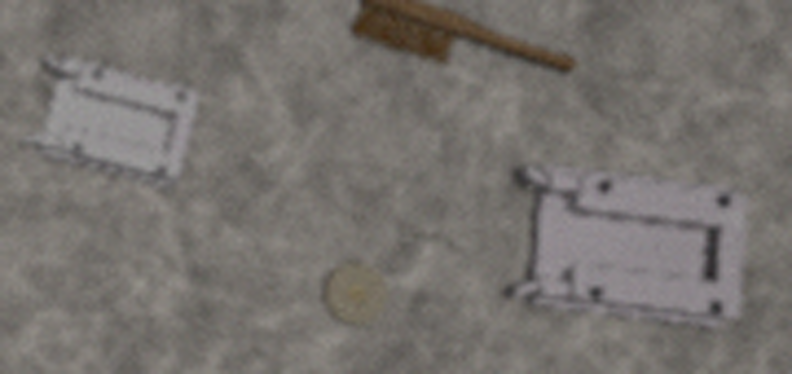

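View pics/cc.png

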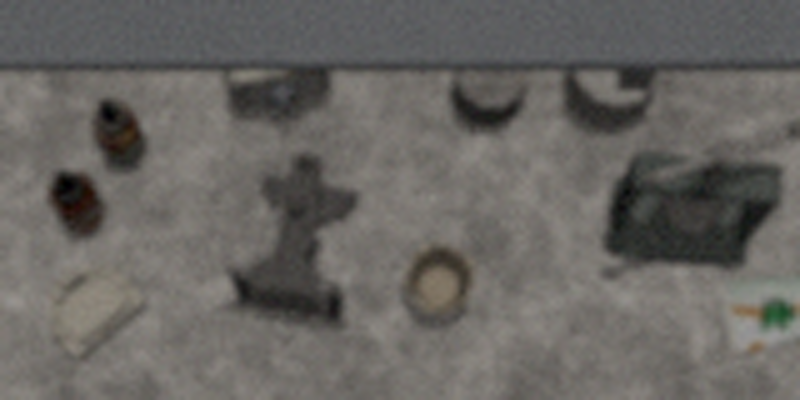

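```bash
cat >> h.py <<'E'
def yaw(st=None):
    st=st or telemetry.sense(); m=R.from_rotvec(st["tcp_rot"]).as_matrix()
    return np.degrees(np.arctan2(m[1,0],m[0,0]))
def delta(p,yaw_t=None,st=None):
    """tool-frame cm to world point p, rz (rad, tool) to make tool x point at world yaw (deg)"""
    st=st or telemetry.sense(); m=R.from_rotvec(st["tcp_rot"]).as_matrix()
    d=m.T@(np.array(p)-st["eef_pos"])*100
    out=d.round(2)
    rz=None
    if yaw_t is not None:
        t=np.radians(yaw_t); md=np.array([[np.cos(t),np.sin(t),0],[np.sin(t),-np.cos(t),0],[0,0,-1]])
        rz=R.from_matrix(m.T@md).as_rotvec().round(3)
    return out,rz
E
python3 - <<'E'
from h import *
st=telemetry.sense(); print(R.from_rotvec(st["tcp_rot"]).as_matrix().round(3),yaw())
print(delta([0.42,-0.2,.25],-78),delta([0.48,0.2,.25],-75))
E
```

```text
[[ 0.937  0.348  0.   ]
 [ 0.348 -0.937 -0.   ]
 [ 0.     0.    -1.   ]] 20.383100830676963
(array([ 32.4 , -29.12,  -1.87]), array([ 0.   , -0.   ,  1.717])) (array([ 51.96, -64.53,  -1.87]), array([ 0.   , -0.   ,  1.665]))
```

```bash
cat >> h.py <<'E'
def plan(p,yaw_t,n,st=None):
    st=st or telemetry.sense(); m0=R.from_rotvec(st["tcp_rot"]).as_matrix(); p0=st["eef_pos"]
    t=np.radians(yaw_t); md=np.array([[np.cos(t),np.sin(t),0],[np.sin(t),-np.cos(t),0],[0,0,-1]])
    rv=R.from_matrix(m0.T@md).as_rotvec()/n
    s=(np.array(p)-p0)/n*100; m=m0
    print("rv/row",rv.round(3),"dist/row",np.linalg.norm(s).round(2))
    for i in range(n):
        print((m.T@s).round(2)); m=m@R.from_rotvec(rv).as_matrix()
E
python3 - <<'E'
from h import *
plan([0.46,-0.22,.25],80,8)
E
```

```text
rv/row [ 0.    0.   -0.13] dist/row 5.49
[ 4.43 -3.23 -0.23]
[ 4.81 -2.63 -0.23]
[ 5.11 -1.98 -0.23]
[ 5.33 -1.3  -0.23]
[ 5.45 -0.6  -0.23]
[ 5.48  0.11 -0.23]
[ 5.42  0.82 -0.23]
[ 5.27  1.52 -0.23]
```

```bash
python3 -m pendant '[{"x":4.4,"y":-3.2,"z":-0.2,"rz":-0.13},{"x":4.8,"y":-2.6,"z":-0.2,"rz":-0.13},{"x":5.1,"y":-2.0,"z":-0.2,"rz":-0.13},{"x":5.3,"y":-1.3,"z":-0.2,"rz":-0.13},{"x":5.4,"y":-0.6,"z":-0.2,"rz":-0.13},{"x":5.5,"y":0.1,"z":-0.2,"rz":-0.13},{"x":5.4,"y":0.8,"z":-0.2,"rz":-0.13},{"x":5.3,"y":1.5,"z":-0.2,"rz":-0.13},{}]'
python3 - <<'E'
from h import *
st=telemetry.sense(); p,d=cams.capture("wrist"); save(p,"pics/w1.png"); np.savez("w1.npz",d=d,pos=st["eef_pos"],rot=st["tcp_rot"]); print(yaw(st),st["joint_positions"].round(2))
for l in ("slot_holder","slot_mouth","slot_home"):
    print(l,[(np.round(np.array(r['location'])*[420,560],1),round(r['confidence'],2)) for r in cams.place_of("wrist",l)[:4]])
E
```

```text
20.383100830676963 [-1.33  0.05  1.61  0.    1.48 -0.12]
slot_holder [(array([ 28.8, 423.4]), 0.64)]
slot_mouth []
slot_home []$[0]: bad value
```

View pics/w1.png

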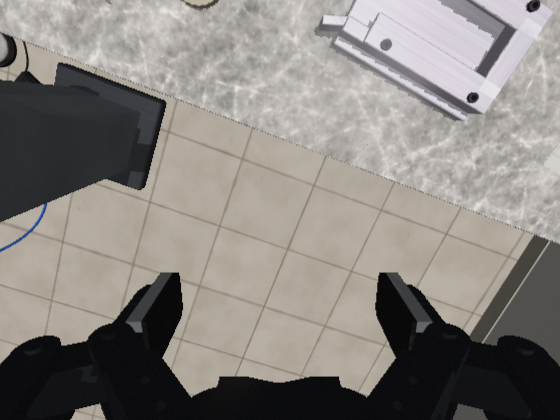

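```bash
python3 -m pendant '[{"x":4.4,"y":-3.2,"z":-0.2,"rx":0,"ry":0,"rz":-0.13,"grip":100}]'; python3 -m pendant --help | head -30
```

```text
t: 1.08
eef_pos: [0.2467, -0.5416, 0.233]
tcp_rot: [3.05, 0.755, -0.0]
ft_force: [1.4, 0.0, 0.6]
grip_width: 1.0invalid input: not JSON, or not a number
```

```bash
python3 -m pendant '[{"x":4.8,"y":-2.6,"z":-0.2,"rx":0,"ry":0,"rz":-0.13,"grip":100},{"x":5.1,"y":-2.0,"z":-0.2,"rx":0,"ry":0,"rz":-0.13,"grip":100},{"x":5.3,"y":-1.3,"z":-0.2,"rx":0,"ry":0,"rz":-0.13,"grip":100},{"x":5.4,"y":-0.6,"z":-0.2,"rx":0,"ry":0,"rz":-0.13,"grip":100},{"x":5.5,"y":0.1,"z":-0.2,"rx":0,"ry":0,"rz":-0.13,"grip":100},{"x":5.4,"y":0.8,"z":-0.2,"rx":0,"ry":0,"rz":-0.13,"grip":100},{"x":5.3,"y":1.5,"z":-0.2,"rx":0,"ry":0,"rz":-0.13,"grip":100},{"x":0,"y":0,"z":0,"rx":0,"ry":0,"rz":0,"grip":100},{"x":0,"y":0,"z":0,"rx":0,"ry":0,"rz":0,"grip":100}]'
cat >> h.py <<'E'
def look(tag,labels):
    st=telemetry.sense(); p,d=cams.capture("wrist"); save(p,f"pics/{tag}.png"); np.savez(f"{tag}.npz",d=d,pos=st["eef_pos"],rot=st["tcp_rot"]); print(yaw(st).round(2),st["eef_pos"].round(4),st["joint_positions"].round(2))
    K=camT("wrist",st)
    for l,h in labels:
        for r in cams.place_of("wrist",l)[:3]:
            v,u=np.array(r['location'])*[420,560]
            print(l,round(r['confidence'],2),"px",round(u,1),round(v,1),toplane(K,u,v,h).round(4))
    return st,K,p,d
def load(tag):
    z=np.load(f"{tag}.npz"); st=dict(eef_pos=z["pos"],tcp_rot=z["rot"]); return camT("wrist",st),z["d"]
E
python3 - <<'E'
from h import *
look("w2",[("slot_holder",0),("slot_mouth",.016),("slot_home",.016)])
E
```

```text
t: 2.2
eef_pos: [0.4586, -0.2212, 0.2473]
tcp_rot: [2.407, 2.018, -0.001]
ft_force: [-0.6, 0.4, -0.5]
grip_width: 0.996
79.95 [ 0.4586 -0.2212  0.2473] [-0.6  -0.24  1.86 -0.    1.52 -0.42]
slot_holder 0.97 px 330.7 189.7 [ 0.5169 -0.2497  0.    ]
slot_holder 0.29 px 338.8 151.8 [ 0.5319 -0.2068  0.    ]
slot_mouth 0.79 px 338.8 151.2 [ 0.5295 -0.2036  0.016 ]
slot_home 0.62 px 335.2 161.9 [ 0.5241 -0.2147  0.016 ]
```

View pics/w2.png

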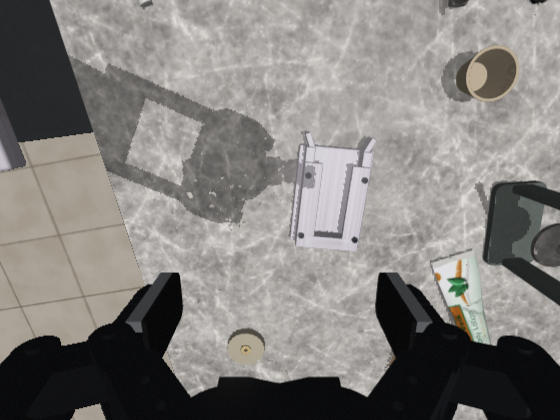

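```bash
cat >> h.py <<'E'
def cloud(K,d):
    T,f,cx,cy=K; v,u=np.mgrid[:420,:560]
    c=np.stack([(u-cx)/f*d,-(v-cy)/f*d,-d],-1); w=c@T[:3,:3].T+T[:3,3]; w[d==0]=np.nan; return w
E
python3 - <<'E'
from h import *
K,d=load("w2"); w=cloud(K,d)
sub=w[130:255,285:385].reshape(-1,3); sub=sub[~np.isnan(sub[:,0])]
print(np.histogram(sub[:,2],np.arange(-.006,.044,.002)))
s=sub[(sub[:,2]>.028)&(sub[:,2]<.034)]
r=cv2.minAreaRect((s[:,:2]*1000).astype(np.float32)); print(r,cv2.boxPoints(r))
img=cv2.imread("pics/w2.png"); cv2.imwrite("pics/w2c.png",cv2.resize(img[125:260,270:400],None,fx=4.4,fy=4.4,interpolation=cv2.INTER_CUBIC))
E
```

```text
(array([   2, 1087, 3658,  201,   21,   23,   32,  751, 2400,  136,   48,
         51,   55,   44,   95,  250,  318, 2275,  927,   87,    1,    0,
          0,    0]), array([-0.006, -0.004, -0.002,  0.   ,  0.002,  0.004,  0.006,  0.008,
        0.01 ,  0.012,  0.014,  0.016,  0.018,  0.02 ,  0.022,  0.024,
        0.026,  0.028,  0.03 ,  0.032,  0.034,  0.036,  0.038,  0.04 ,
        0.042]))
((513.6566162109375, -255.50869750976562), (113.57562255859375, 72.09001922607422), 74.88693237304688) [[ 464.0523  -300.93457]
 [ 533.649   -319.73022]
 [ 563.2609  -210.08282]
 [ 493.66425 -191.28717]]
```

View pics/w2c.png

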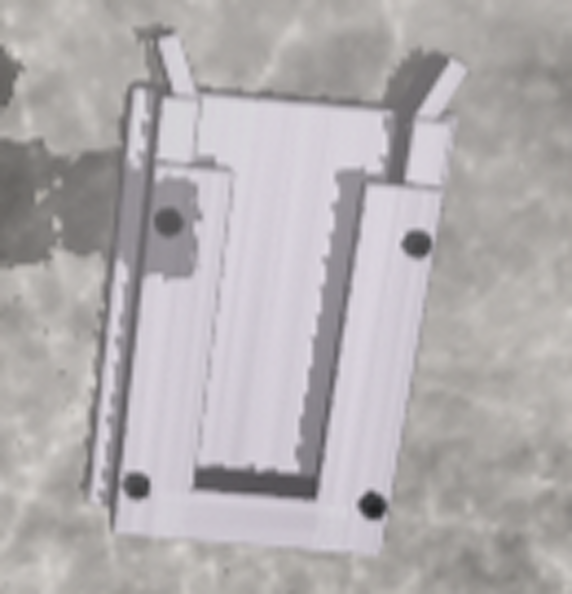

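```bash
python3 - <<'E'
from h import *
K,d=load("w2")
def P(a,b,h): return toplane(K,a/4.4+270-.4,b/4.4+125-.4,h)[:2]*1000
n={}
for k,a,b,h in [("backL",118,533,.031),("backR",380,552,.031),("lipL0",232,170,.031),("lipL1",195,490,.031),("lipR0",368,183,.031),("lipR1",318,497,.031),("outR0",440,185,.031),("mouthfL",197,97,.012),("mouthfR",390,108,.012),("wallL",160,97,.031),("wallR",455,118,.031)]:
    n[k]=P(a,b,h); print(k,n[k].round(1))
def ang(a,b): v=n[b]-n[a]; return np.degrees(np.arctan2(v[1],v[0])).round(2),np.linalg.norm(v).round(1)
for a,b in [("lipL0","lipL1"),("lipR0","lipR1"),("outR0","backR"),("wallR","backR"),("backL","backR"),("mouthfL","mouthfR"),("wallL","wallR")]: print(a,b,ang(a,b))
for a,b in [("lipL0","lipR0"),("lipL1","lipR1"),("mouthfL","mouthfR")]: print((n[a]+n[b])/2)
E
```

```text
backL [ 465.8 -300.5]
backR [ 533.1 -317.9]
lipL0 [ 508.3 -210.9]
lipL1 [ 487.5 -292.1]
lipR0 [ 540.5 -219.8]
lipR1 [ 518.8 -299.6]
outR0 [ 557.8 -223.4]
mouthfL [ 504.  -194.5]
mouthfR [ 551.7 -205.7]
wallL [ 493.7 -190.5]
wallR [ 562.9 -207.8]
lipL0 lipL1 (np.float64(-104.37), np.float64(83.8))
lipR0 lipR1 (np.float64(-105.24), np.float64(82.6))
outR0 backR (np.float64(-104.64), np.float64(97.7))
wallR backR (np.float64(-105.13), np.float64(114.1))
backL backR (np.float64(-14.49), np.float64(69.4))
mouthfL mouthfR (np.float64(-13.23), np.float64(49.0))
wallL wallR (np.float64(-14.03), np.float64(71.3))
[ 524.41119164 -215.37051795]
[ 503.15564066 -295.81293982]
[ 527.84465774 -200.12142331]
```

```bash
python3 - <<'E'
from h import *
plan([0.48,0.21,.23],105.3,8)
E
```

```text
rv/row [-0.    -0.    -0.056] dist/row 5.41
[ 5.36 -0.69  0.21]
[ 5.39 -0.39  0.21]
[ 5.41 -0.09  0.21]
[5.4  0.21 0.21]
[5.38 0.51 0.21]
[5.35 0.81 0.21]
[5.29 1.11 0.21]
[5.22 1.4  0.21]
```

```bash
python3 -m pendant '[{"x":5.4,"y":-0.7,"z":0.2,"rx":0,"ry":0,"rz":-0.056,"grip":100},{"x":5.4,"y":-0.4,"z":0.2,"rx":0,"ry":0,"rz":-0.056,"grip":100},{"x":5.4,"y":-0.1,"z":0.2,"rx":0,"ry":0,"rz":-0.056,"grip":100},{"x":5.4,"y":0.2,"z":0.2,"rx":0,"ry":0,"rz":-0.056,"grip":100},{"x":5.4,"y":0.5,"z":0.2,"rx":0,"ry":0,"rz":-0.056,"grip":100},{"x":5.4,"y":0.8,"z":0.2,"rx":0,"ry":0,"rz":-0.056,"grip":100},{"x":5.3,"y":1.1,"z":0.2,"rx":0,"ry":0,"rz":-0.056,"grip":100},{"x":5.2,"y":1.4,"z":0.2,"rx":0,"ry":0,"rz":-0.056,"grip":100},{"x":0,"y":0,"z":0,"rx":0,"ry":0,"rz":0,"grip":100},{"x":0,"y":0,"z":0,"rx":0,"ry":0,"rz":0,"grip":100}]'
python3 - <<'E'
from h import *
look("w3",[("finger_knob",.063),("post_axis",.063),("plate_mid",.026),("jig_gap",.022)])
E
```

```text
t: 3.65
eef_pos: [0.4782, 0.2112, 0.2311]
tcp_rot: [1.9, 2.502, -0.001]
ft_force: [0.5, -0.6, -0.0]
grip_width: 1.003
105.57 [0.4782 0.2112 0.2311] [ 0.27 -0.19  1.85 -0.    1.49  0.  ]
finger_knob 0.81 px 303.9 193.1 [0.5022 0.2157 0.063 ]
post_axis 0.61 px 296.4 242.0 [0.5096 0.1657 0.063 ]
plate_mid 0.68 px 299.4 129.2 [0.4838 0.2696 0.026 ]
```

View pics/w3.png

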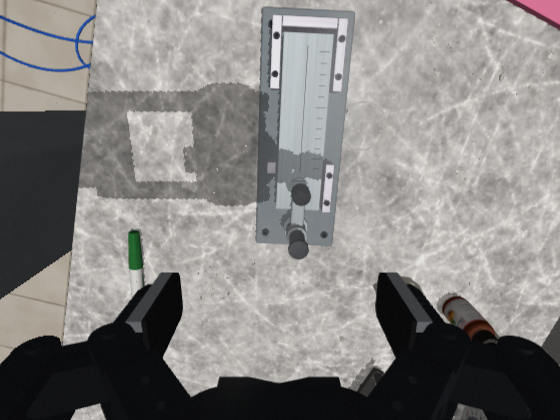

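```bash
python3 - <<'E'
from h import *
img=cv2.imread("pics/w3.png"); c=cv2.resize(img[165:265,245:365],None,fx=6,fy=6,interpolation=cv2.INTER_CUBIC); cv2.imwrite("pics/w3c.png",c)
c=cv2.resize(img[0:110,245:370],None,fx=6,fy=5.4,interpolation=cv2.INTER_CUBIC); cv2.imwrite("pics/w3d.png",c)
K,d=load("w3"); w=cloud(K,d)
print("zs knob",w[188:198,296:306,2].round(3).max(),"post",np.nanmax(w[240:255,290:305,2]))
for lo,hi,name in [(.070,.078,"knob"),(.0785,.09,"post")]:
    m=(w[...,2]>lo)&(w[...,2]<hi); m[:170]=0;m[262:]=0;m[:,:280]=0;m[:,320:]=0
    if name=="knob": m[215:]=0
    if m.any(): v,u=np.where(m); print(name,m.sum(),u.mean(),v.mean(),w[m].mean(0).round(4), np.ptp(w[m],0).round(4))
E
```

```text
zs knob 0.074 post 0.08247288445137502
knob 269 300.8736059479554 195.84758364312268 [0.499  0.2145 0.0721] [0.0171 0.0169 0.004 ]
post 309 298.05501618122975 248.89644012944984 [0.5102 0.1661 0.0805] [0.0191 0.0195 0.0037]
```

View pics/w3c.png

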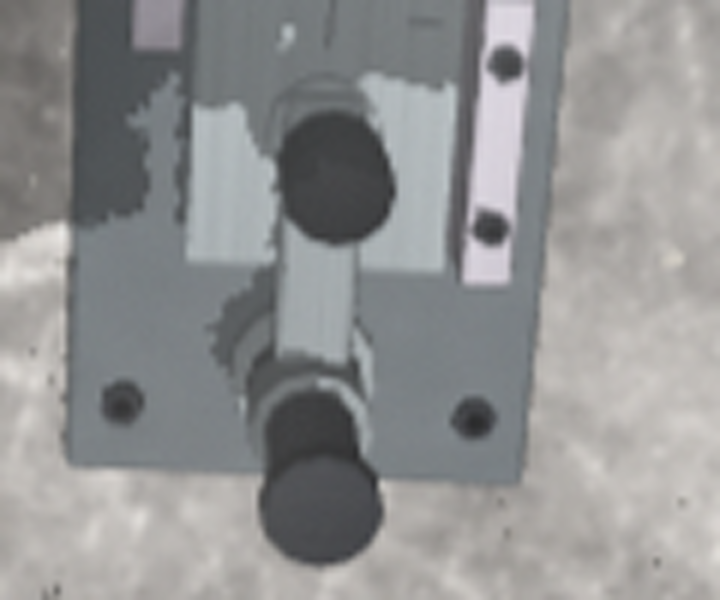

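View pics/w3d.png

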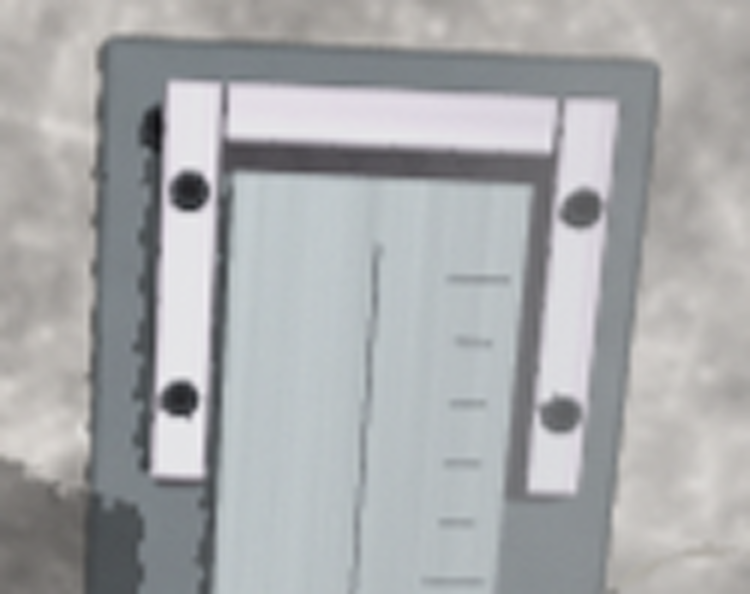

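```bash
python3 - <<'E'
from h import *
K,d=load("w3")
A=lambda a,b,h: toplane(K,a/6+245-.4,b/5.4-.4,h)[:2]
B=lambda a,b,h: toplane(K,a/6+245-.4,b/6+165-.4,h)[:2]
tl,tr,bl,br=A(235,172,.03),A(532,185,.03),B(187,262,.03),B(445,272,.03)
print(tl,tr,bl,br)
print("len",np.linalg.norm(tl-bl),np.linalg.norm(tr-br),"w",np.linalg.norm(tl-tr),np.linalg.norm(bl-br))
for a,b in((tl,bl),(tr,br),((tl+tr)/2,(bl+br)/2)): v=b-a; print(np.degrees(np.arctan2(v[1],v[0])))
c=(tl+tr+bl+br)/4; print("mid",c)
tl,tr,bl,br=A(105,38,.01),A(658,62,.01),B(68,466,.01),B(520,484,.01)
print("base",np.linalg.norm(tl-bl),np.linalg.norm(tl-tr)); 
for a,b in((tl,bl),(tr,br)): v=b-a; print(np.degrees(np.arctan2(v[1],v[0])))
u=np.array([np.cos(np.radians(-75.8)),np.sin(np.radians(-75.8))]); print("post pred",c+.11*u,"knob pred",c+.06*u)
E
```

```text
[0.44472994 0.34947903] [0.48905829 0.35980122] [0.48281393 0.18428238] [0.52762892 0.19487457]
len 0.16952971025023775 0.16937678398466366 w 0.04551428638460726 0.04604973612865047
-77.01800182554811
-76.83707237230149
-76.92757791975457
mid [0.48605777 0.2721093 ]
base 0.2421459035910554 0.08800210367312045
-76.94537632323095
-76.88496180701954
post pred [0.51304158 0.16547031] knob pred [0.50077621 0.21394258]
```

```bash
python3 - <<'E'
from h import *
plan([0.4995,0.214,.10],103.1,3)
E
```

```text
rv/row [0.    0.    0.014] dist/row 4.44
[-0.09  0.71  4.38]
[-0.08  0.71  4.38]
[-0.07  0.71  4.38]
```

```bash
python3 -m pendant '[{"x":-0.1,"y":0.7,"z":4.4,"rx":0,"ry":0,"rz":0.014,"grip":55},{"x":-0.1,"y":0.7,"z":4.4,"rx":0,"ry":0,"rz":0.014,"grip":55},{"x":-0.05,"y":0.7,"z":4.4,"rx":0,"ry":0,"rz":0.014,"grip":55},{"x":0,"y":0,"z":0,"rx":0,"ry":0,"rz":0,"grip":55},{"x":0,"y":0,"z":0,"rx":0,"ry":0,"rz":0,"grip":55}]'
python3 - <<'E'
from h import *
look("w4",[("finger_knob",.063),("post_axis",.063)])
print(delta([0.4995,0.214,.045],103.1))
E
```

```text
t: 4.53
eef_pos: [0.4999, 0.2149, 0.1011]
tcp_rot: [1.95, 2.461, 0.003]
ft_force: [0.4, -0.3, 0.1]
grip_width: 0.547
103.21 [0.4999 0.2149 0.1011] [ 0.27 -0.02  1.92  0.    1.25  0.04]
finger_knob 0.76 px 277.8 245.1 [0.4999 0.2149 0.063 ]
post_axis 0.8 px 275.6 320.3 [0.5101 0.165  0.063 ]
(array([-0.12, -0.16,  5.72]), array([ 0.005, -0.   ,  0.002]))
```

View pics/w4.png

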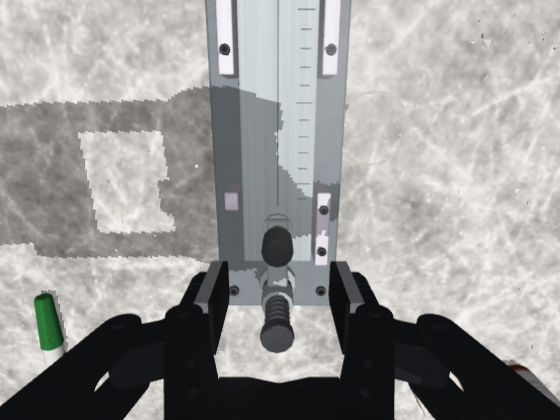

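```bash
python3 -m pendant '[{"x":0,"y":0,"z":3.0,"rx":0,"ry":0,"rz":0,"grip":55},{"x":0,"y":0,"z":2.6,"rx":0,"ry":0,"rz":0,"grip":55},{"x":0,"y":0,"z":0,"rx":0,"ry":0,"rz":0,"grip":0},{"x":0,"y":0,"z":0,"rx":0,"ry":0,"rz":0,"grip":0},{"x":0,"y":0,"z":0,"rx":0,"ry":0,"rz":0,"grip":0},{"x":0,"y":0,"z":0,"rx":0,"ry":0,"rz":0,"grip":0}]' 60
python3 - <<'E'
from h import *
look("w5",[("finger_knob",.063)])
E
```

```text
t: 5.42
eef_pos: [0.4994, 0.2153, 0.0448]
tcp_rot: [1.95, 2.462, 0.001]
ft_force: [-3.9, -0.2, 4.9]
grip_width: 0.189
103.23 [0.4994 0.2153 0.0448] [0.27 0.05 1.94 0.   1.14 0.04]
finger_knob 0.58 px 281.0 298.9 [0.5008 0.2151 0.063 ]
```

View pics/w5.png

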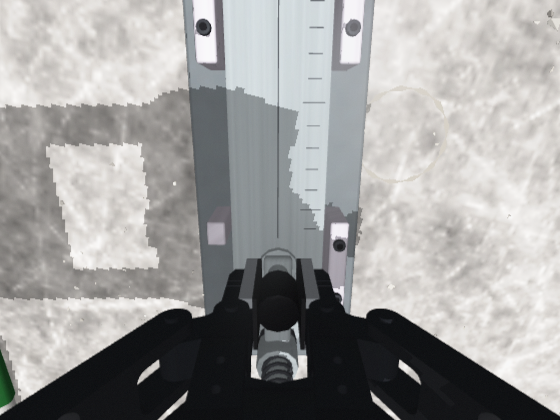

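```bash
python3 -m pendant '[{"x":0,"y":0,"z":-0.5,"rx":0,"ry":0,"rz":0,"grip":0},{"x":0,"y":0,"z":-0.5,"rx":0,"ry":0,"rz":0,"grip":0},{"x":0,"y":0,"z":-0.5,"rx":0,"ry":0,"rz":0,"grip":0},{"x":0,"y":0,"z":-0.5,"rx":0,"ry":0,"rz":0,"grip":0},{"x":0,"y":0,"z":0,"rx":0,"ry":0,"rz":0,"grip":0},{"x":0,"y":0,"z":0,"rx":0,"ry":0,"rz":0,"grip":0}]' 80
python3 - <<'E'
from h import *
st,K,p,d=look("w6",[("finger_knob",.083)])
print(st["ft_force"])
# arc plan
th=1.4/10; r=5.0
# finger dir = tool x; step in tool frame: new-old for ccw (world) rotation; tool y = ?
m=R.from_rotvec(st["tcp_rot"]).as_matrix()
post=st["eef_pos"]-.05*m[:,0]; post[2]=0; print("post",post)
q=R.from_rotvec([0,0,th]).as_matrix()@(m[:,0]*r)-m[:,0]*r
print("row",m.T@q)
E
```

```text
t: 6.28
eef_pos: [0.4989, 0.2149, 0.063]
tcp_rot: [1.951, 2.463, -0.0]
ft_force: [2.6, 0.5, -8.1]
grip_width: 0.186
103.24 [0.4989 0.2149 0.063 ] [ 0.27  0.03  1.94 -0.    1.18  0.04]
finger_knob 0.77 px 278.9 298.0 [0.4991 0.2161 0.083 ]
[ 2.64789872  0.52501525 -8.12466071]
post [0.51034774 0.16626873 0.        ]
row [-4.89200180e-02 -6.97715566e-01  1.97513559e-06]
```

View pics/w6.png

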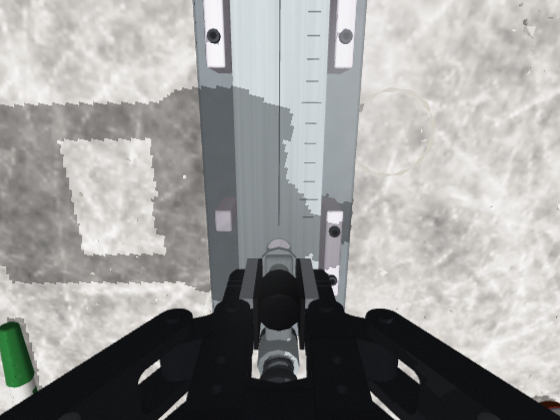

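```bash
python3 -m pendant '[{"x":-0.05,"y":-0.7,"z":0,"rx":0,"ry":0,"rz":-0.14,"grip":0},{"x":-0.05,"y":-0.7,"z":0,"rx":0,"ry":0,"rz":-0.14,"grip":0},{"x":-0.05,"y":-0.7,"z":0,"rx":0,"ry":0,"rz":-0.14,"grip":0},{"x":-0.05,"y":-0.7,"z":0,"rx":0,"ry":0,"rz":-0.14,"grip":0},{"x":-0.05,"y":-0.7,"z":0,"rx":0,"ry":0,"rz":-0.14,"grip":0}]' 
python3 -m pendant '[{"x":-0.05,"y":-0.7,"z":0,"rx":0,"ry":0,"rz":-0.14,"grip":0},{"x":-0.05,"y":-0.7,"z":0,"rx":0,"ry":0,"rz":-0.14,"grip":0},{"x":-0.05,"y":-0.7,"z":0,"rx":0,"ry":0,"rz":-0.14,"grip":0},{"x":-0.05,"y":-0.7,"z":0,"rx":0,"ry":0,"rz":-0.14,"grip":0},{"x":-0.05,"y":-0.7,"z":0,"rx":0,"ry":0,"rz":-0.14,"grip":0},{"x":0,"y":0,"z":0,"rx":0,"ry":0,"rz":0,"grip":0},{"x":0,"y":0,"z":0,"rx":0,"ry":0,"rz":0,"grip":0}]' 
python3 - <<'E'
from h import *
st,K,p,d=look("w7",[("finger_knob",.083)])
v=st["eef_pos"][:2]-[.5106,.1657]; print(np.linalg.norm(v),np.degrees(np.arctan2(v[1],v[0]))-103.1)
E
```

```text
t: 7.0
eef_pos: [0.4693, 0.1959, 0.0628]
tcp_rot: [-0.981, -2.983, 0.001]
ft_force: [1.5, -0.6, -7.5]
grip_width: 0.184
t: 7.88
eef_pos: [0.4593, 0.1629, 0.0626]
tcp_rot: [0.091, -3.137, 0.001]
ft_force: [-2.3, -2.1, -8.2]
grip_width: 0.182
-176.67 [0.4593 0.1629 0.0626] [ 0.19 -0.11  2.07 -0.    1.18 -1.44]
finger_knob 0.82 px 278.7 297.2 [0.4578 0.1628 0.083 ]
0.05140007714818072 -279.9502831748591
```

View pics/w7.png

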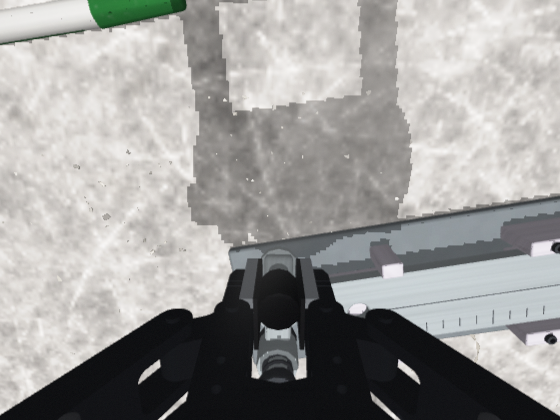

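```bash
python3 -m pendant '[{"x":0,"y":0,"z":0.9,"rx":0,"ry":0,"rz":0,"grip":0},{"x":0,"y":0,"z":0.9,"rx":0,"ry":0,"rz":0,"grip":0},{"x":0,"y":0,"z":0,"rx":0,"ry":0,"rz":0,"grip":45},{"x":0,"y":0,"z":0,"rx":0,"ry":0,"rz":0,"grip":45},{"x":0,"y":0,"z":-3,"rx":0,"ry":0,"rz":0,"grip":45},{"x":0,"y":0,"z":-5,"rx":0,"ry":0,"rz":0,"grip":45},{"x":0,"y":0,"z":-5,"rx":0,"ry":0,"rz":0,"grip":80},{"x":0,"y":0,"z":0,"rx":0,"ry":0,"rz":0,"grip":80}]'
python3 - <<'E'
from h import *
plan([0.476,0.255,.20],103.1,8)
E
```

```text
t: 8.98
eef_pos: [0.4651, 0.1642, 0.1834]
tcp_rot: [-0.094, 3.125, 0.004]
ft_force: [-0.3, -0.2, -0.2]
grip_width: 0.8
rv/row [0.002 0.001 0.175] dist/row 1.16
[-0.21  1.12 -0.2 ]
[-0.01  1.14 -0.2 ]
[ 0.19  1.13 -0.21]
[ 0.39  1.08 -0.21]
[ 0.57  0.99 -0.21]
[ 0.73  0.88 -0.21]
[ 0.87  0.74 -0.21]
[ 0.99  0.57 -0.21]
```

```bash
python3 - <<'E'
from h import *
plan([0.4861,0.272,.19],103.1,8)
E
```

```text
rv/row [0.002 0.001 0.175] dist/row 1.38
[-0.34  1.33 -0.07]
[-0.11  1.37 -0.08]
[ 0.13  1.37 -0.08]
[ 0.37  1.32 -0.08]
[ 0.59  1.24 -0.08]
[ 0.8   1.11 -0.08]
[ 0.98  0.96 -0.08]
[ 1.14  0.77 -0.08]
```

```bash
python3 -m pendant '[{"x":-0.3,"y":1.3,"z":-0.1,"rx":0,"ry":0,"rz":0.175,"grip":80},{"x":-0.1,"y":1.4,"z":-0.1,"rx":0,"ry":0,"rz":0.175,"grip":80},{"x":0.1,"y":1.4,"z":-0.1,"rx":0,"ry":0,"rz":0.175,"grip":80},{"x":0.4,"y":1.3,"z":-0.1,"rx":0,"ry":0,"rz":0.175,"grip":80},{"x":0.6,"y":1.2,"z":-0.1,"rx":0,"ry":0,"rz":0.175,"grip":80},{"x":0.8,"y":1.1,"z":0,"rx":0,"ry":0,"rz":0.175,"grip":80},{"x":1.0,"y":1.0,"z":0,"rx":0,"ry":0,"rz":0.175,"grip":80},{"x":1.1,"y":0.8,"z":0,"rx":0,"ry":0,"rz":0.175,"grip":80},{"x":0,"y":0,"z":0,"rx":0,"ry":0,"rz":0,"grip":80},{"x":0,"y":0,"z":0,"rx":0,"ry":0,"rz":0,"grip":80}]'
python3 - <<'E'
from h import *
look("w8",[("plate_mid",.026),("finger_knob",.06),("jig_gap",.022)])
E
```

```text
t: 10.22
eef_pos: [0.4814, 0.2707, 0.1804]
tcp_rot: [1.947, 2.465, 0.0]
ft_force: [0.2, 0.9, -0.1]
grip_width: 0.803
103.38 [0.4814 0.2707 0.1804] [ 0.38 -0.08  1.83 -0.    1.39  0.14]
plate_mid 0.98 px 528.1 21.1 [0.6397 0.453  0.026 ]
plate_mid 0.62 px 281.0 192.4 [0.4833 0.2734 0.026 ]
finger_knob 0.76 px 232.4 309.4 [0.4639 0.1659 0.06  ]
jig_gap 0.46 px 283.9 326.2 [0.5205 0.1324 0.022 ]
jig_gap 0.19 px 283.0 189.9 [0.4849 0.2752 0.022 ]
```

View pics/w8.png

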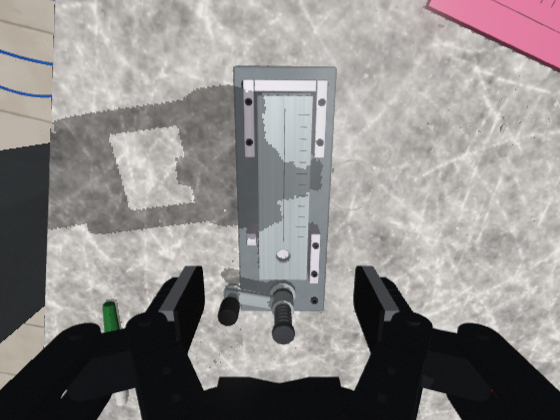

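```bash
python3 - <<'E'
from h import *
K,d=load("w8"); img=cv2.imread("pics/w8.png")
cv2.imwrite("pics/w8c.png",cv2.resize(img[80:300,225:345],None,fx=4,fy=2.7,interpolation=cv2.INTER_CUBIC))
pr=lambda p: np.round(proj(K,p),1)
c=np.array([.4861,.2721,.03]); 
for a in(-76.9,):
    u=np.array([np.cos(np.radians(a)),np.sin(np.radians(a)),0]); n=np.array([-u[1],u[0],0])
    for s,t in((-85,-23),(-85,23),(85,-23),(85,23),(60,0)): print(s,t,pr(c+u*s/1000+n*t/1000))
    for s,t in((-85,-23),(-85,23),(85,-23),(85,23),(60,0)):
        q=np.array(proj(K,c+u*s/1000+n*t/1000)); cv2.circle(img,tuple(q.round().astype(int)),1,(0,0,255),-1)
cv2.imwrite("pics/w8o.png",cv2.resize(img[80:300,225:345],None,fx=4.5,fy=2.7,interpolation=cv2.INTER_NEAREST))
E
```

```text
-85 -23 [256.8  95.4]
-85 23 [312.6  95.7]
85 -23 [259.2 279.8]
85 23 [306.4 280. ]
60 0 [283.1 256.5]
```

View pics/w8o.png

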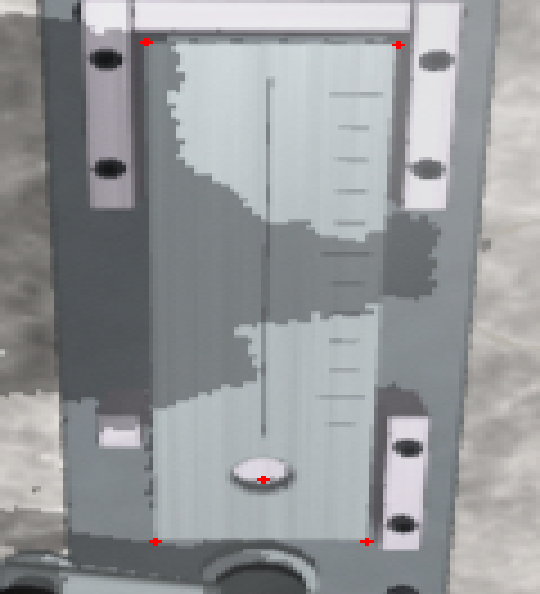

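```bash
python3 - <<'E'
from h import *
print(delta([0.4866,0.272,.014],103.1))
E
```

```text
(array([ 0.02,  0.55, 16.63]), array([0.   , 0.   , 0.003]))
```

```bash
python3 -m pendant '[{"x":0,"y":0.5,"z":5,"rx":0,"ry":0,"rz":0.003,"grip":80},{"x":0,"y":0,"z":5,"rx":0,"ry":0,"rz":0,"grip":80},{"x":0,"y":0,"z":3.5,"rx":0,"ry":0,"rz":0,"grip":80},{"x":0,"y":0,"z":0,"rx":0,"ry":0,"rz":0,"grip":80},{"x":0,"y":0,"z":0,"rx":0,"ry":0,"rz":0,"grip":80}]'
python3 - <<'E'
from h import *
look("w9",[])
print(delta([0.4866,0.272,.014],103.1))
E
```

```text
t: 11.05
eef_pos: [0.4873, 0.2724, 0.047]
tcp_rot: [1.954, 2.459, 0.003]
ft_force: [0.7, 0.5, -0.5]
grip_width: 0.802
103.07 [0.4873 0.2724 0.047 ] [0.38 0.08 1.91 0.   1.15 0.15]
(array([-0.04, -0.15,  3.37]), array([ 0.004, -0.001, -0.001]))
```

View pics/w9.png

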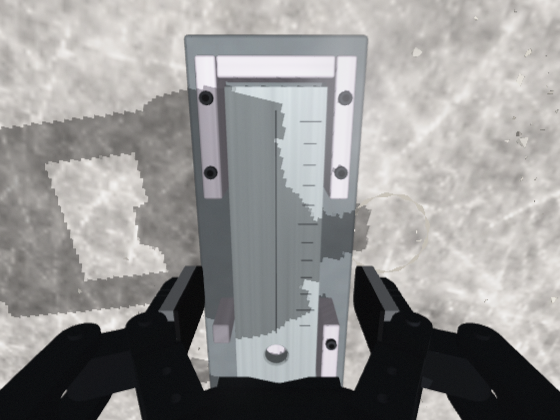

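```bash
python3 -m pendant '[{"x":0,"y":-0.1,"z":2,"rx":0,"ry":0,"rz":0,"grip":80},{"x":0,"y":0,"z":1.3,"rx":0,"ry":0,"rz":0,"grip":80},{"x":0,"y":0,"z":0,"rx":0,"ry":0,"rz":0,"grip":40},{"x":0,"y":0,"z":0,"rx":0,"ry":0,"rz":0,"grip":40},{"x":0,"y":0,"z":0,"rx":0,"ry":0,"rz":0,"grip":40},{"x":0,"y":0,"z":0,"rx":0,"ry":0,"rz":0,"grip":40}]' 70
```

```text
t: 11.85
eef_pos: [0.4852, 0.2718, 0.0124]
tcp_rot: [1.954, 2.46, 0.0]
ft_force: [0.2, -0.2, -1.6]
grip_width: 0.521
```

```bash
python3 -m pendant '[{"x":0,"y":0,"z":-1,"rx":0,"ry":0,"rz":0,"grip":40},{"x":0,"y":0,"z":-1.5,"rx":0,"ry":0,"rz":0,"grip":40},{"x":0,"y":0,"z":-2,"rx":0,"ry":0,"rz":0,"grip":40},{"x":0,"y":0,"z":-3,"rx":0,"ry":0,"rz":0,"grip":40},{"x":0,"y":0,"z":-3,"rx":0,"ry":0,"rz":0,"grip":40},{"x":0,"y":0,"z":0,"rx":0,"ry":0,"rz":0,"grip":40}]'
python3 - <<'E'
from h import *
look("w10",[])
E
```

```text
t: 12.6
eef_pos: [0.4878, 0.2729, 0.1221]
tcp_rot: [1.952, 2.456, 0.012]
ft_force: [0.0, -0.2, -1.0]
grip_width: 0.521
103.07 [0.4878 0.2729 0.1221] [ 0.38 -0.02  1.87  0.    1.28  0.15]
```

View pics/w10.png

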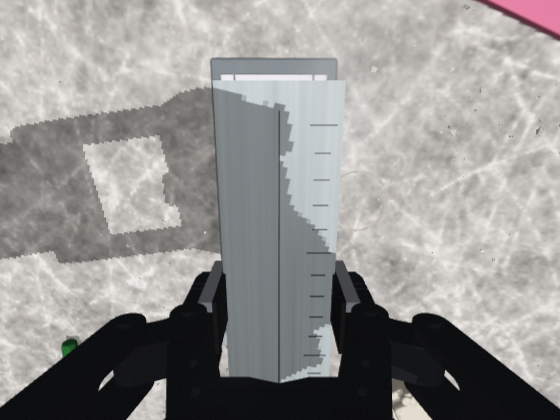

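```bash
python3 - <<'E'
from h import *
for t,cols in(("w10",(195,235)),("w9",(160,205)),("w8",(160,205)),("w5",(235,262)),("w3",(130,185))):
    K,d=load(t); z=np.load(t+".npz"); w=cloud(K,d); m=R.from_rotvec(z["rot"]).as_matrix()
    q=(w-z["pos"])@m
    s=q[255:330,cols[0]:cols[1]].reshape(-1,3); s=s[(s[:,2]<.0)|(abs(s[:,1])<.06)]
    s=s[(abs(s[:,0])<.012)&(s[:,2]<.015)]
    print(t, s[:,2].max().round(4), np.percentile(s[:,2],[90,98]).round(4), s[:,1].min(),s[:,1].max())
E
```

```text
w10 -0.0031 [-0.0156 -0.0081] -0.035293006677213815 -0.017978360487796982
w9 -0.0053 [-0.0131 -0.0081] -0.047488410539965685 -0.03286750484325214
w8 -0.005 [-0.013 -0.008] -0.04765128441522121 -0.032599095334754434
w5 0.015 [-0.0087 -0.0027] -0.02213580415653916 -0.006501518389356431
w3 -0.0115 [-0.0181 -0.0136] -0.05620160480434082 -0.04173535320670039
```

```bash
python3 - <<'E'
from h import *
plan([0.5615,-0.0735,.122],75.2,8)
E
```

```text
rv/row [ 0.    -0.     0.061] dist/row 4.42
[-4.42 -0.06 -0.03]
[-4.42  0.21 -0.03]
[-4.4   0.48 -0.03]
[-4.36  0.74 -0.03]
[-4.31  1.01 -0.03]
[-4.24  1.26 -0.03]
[-4.15  1.52 -0.03]
[-4.05  1.77 -0.03]
```

```bash
python3 -m pendant '[{"x":-2.4,"y":0,"z":0,"rx":0,"ry":0,"rz":0.03,"grip":40},{"x":-4.4,"y":0.1,"z":0,"rx":0,"ry":0,"rz":0.061,"grip":40},{"x":-4.4,"y":0.35,"z":0,"rx":0,"ry":0,"rz":0.061,"grip":40},{"x":-4.4,"y":0.6,"z":0,"rx":0,"ry":0,"rz":0.061,"grip":40},{"x":-4.3,"y":0.9,"z":0,"rx":0,"ry":0,"rz":0.061,"grip":40},{"x":-4.3,"y":1.1,"z":0,"rx":0,"ry":0,"rz":0.061,"grip":40},{"x":-4.2,"y":1.4,"z":0,"rx":0,"ry":0,"rz":0.061,"grip":40},{"x":-4.1,"y":1.7,"z":0,"rx":0,"ry":0,"rz":0.061,"grip":40},{"x":-1.9,"y":0.8,"z":0,"rx":0,"ry":0,"rz":0.03,"grip":40},{"x":0,"y":0,"z":0,"rx":0,"ry":0,"rz":0,"grip":40},{"x":0,"y":0,"z":0,"rx":0,"ry":0,"rz":0,"grip":40}]'
python3 - <<'E'
from h import *
look("w11",[("slot_mouth",.016),("slot_holder",0)])
print(delta([0.5615,-0.0735,.0],75.2))
E
```

```text
t: 14.02
eef_pos: [0.5599, -0.0731, 0.1165]
tcp_rot: [-2.487, -1.916, 0.001]
ft_force: [-0.3, -0.2, -0.8]
grip_width: 0.519
75.22 [ 0.5599 -0.0731  0.1165] [-0.26  0.01  1.86  0.    1.28 -0.  ]
(array([-0.02,  0.14, 11.71]), array([-0.   , -0.   ,  0.001]))
```

View pics/w11.png

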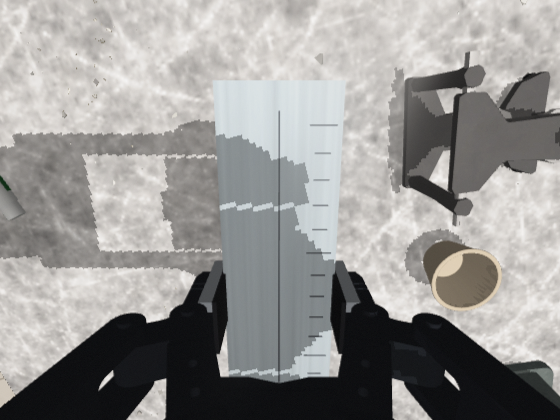

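```bash
python3 -m pendant '[{"x":0,"y":0.1,"z":4,"rx":0,"ry":0,"rz":0,"grip":40},{"x":0,"y":0,"z":4,"rx":0,"ry":0,"rz":0,"grip":40},{"x":0,"y":0,"z":2.5,"rx":0,"ry":0,"rz":0,"grip":40},{"x":0,"y":0,"z":1.0,"rx":0,"ry":0,"rz":0,"grip":40},{"x":0,"y":0,"z":0,"rx":0,"ry":0,"rz":0,"grip":40},{"x":0,"y":0,"z":0,"rx":0,"ry":0,"rz":0,"grip":40}]'
python3 - <<'E'
from h import *
K,d=load("w11")
print(toplane(K,467,275,.04),toplane(K,408,185,.03))
E
```

```text
t: 14.92
eef_pos: [0.5628, -0.0746, 0.0039]
tcp_rot: [2.488, 1.915, 0.003]
ft_force: [1.5, -0.5, -1.5]
grip_width: 0.519
[ 0.68191887 -0.14608791  0.04      ] [ 0.65336618 -0.07206934  0.03      ]
```

```bash
python3 -m pendant '[{"x":0,"y":0,"z":0.5,"rx":0,"ry":0,"rz":0,"grip":40},{"x":0,"y":0,"z":0,"rx":0,"ry":0,"rz":0,"grip":40},{"x":0,"y":0,"z":0,"rx":0,"ry":0,"rz":0,"grip":40}]'
```

```text
t: 15.3
eef_pos: [0.5623, -0.0747, -0.0019]
tcp_rot: [2.489, 1.915, 0.002]
ft_force: [1.9, -0.0, 1.8]
grip_width: 0.518
```

```bash
python3 -m pendant '[{"x":0,"y":0,"z":0,"rx":0,"ry":0,"rz":0,"grip":75},{"x":0,"y":0,"z":0,"rx":0,"ry":0,"rz":0,"grip":75},{"x":0,"y":0,"z":0,"rx":0,"ry":0,"rz":0,"grip":75},{"x":0,"y":0,"z":-4,"rx":0,"ry":0,"rz":0,"grip":75},{"x":0,"y":0,"z":-5,"rx":0,"ry":0,"rz":0,"grip":75},{"x":3,"y":0,"z":-5,"rx":0,"ry":0,"rz":0,"grip":75},{"x":3.5,"y":0,"z":-2,"rx":0,"ry":0,"rz":0,"grip":75},{"x":0,"y":0,"z":0,"rx":0,"ry":0,"rz":0,"grip":75},{"x":0,"y":0,"z":0,"rx":0,"ry":0,"rz":0,"grip":75}]'
python3 - <<'E'
from h import *
look("w12",[("slot_mouth",.016),("slot_holder",0),("plate_mid",.004)])
E
```

```text
t: 16.42
eef_pos: [0.5773, -0.0119, 0.1561]
tcp_rot: [-2.489, -1.916, 0.003]
ft_force: [-0.2, -0.6, -0.5]
grip_width: 0.75
75.17 [ 0.5773 -0.0119  0.1561] [-0.15 -0.    1.8  -0.    1.35  0.11]
slot_mouth 0.94 px 280.3 377.9 [ 0.5296 -0.1995  0.016 ]
plate_mid 0.87 px 280.8 257.4 [ 0.5637 -0.0718  0.004 ]
```

View pics/w12.png

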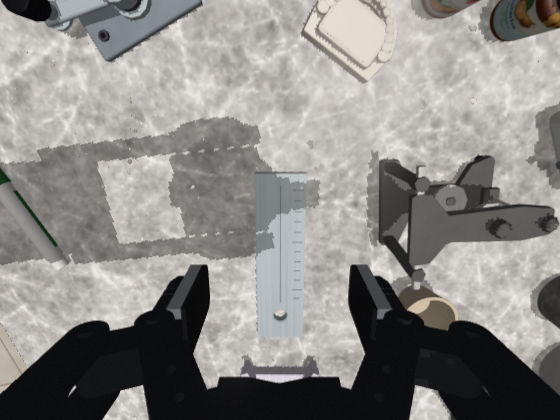

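```bash
python3 - <<'E'
from h import *
K,d=load("w12"); g=lambda u,v: toplane(K,u,v,.008)[:2]
tl,tr,bl,br=g(255,172),g(306,172),g(258.5,336),g(304,336)
a,b=(tl+tr)/2,(bl+br)/2; v=b-a; print("mid",(a+b)/2,"len",np.linalg.norm(v),"ang",np.degrees(np.arctan2(v[1],v[0])))
img=cv2.imread("pics/w12.png")
cv2.imwrite("pics/w12c.png",cv2.resize(img[160:385,230:330],None,fx=6,fy=2.6,interpolation=cv2.INTER_CUBIC))
w=cloud(K,d); print("z plate",np.nanmedian(w[190:300,265:300,2]))
E
```

```text
mid [ 0.56343413 -0.07322767] len 0.17002715539892188 ang -104.43659127897828
z plate 0.0066598126790517465
```

View pics/w12c.png

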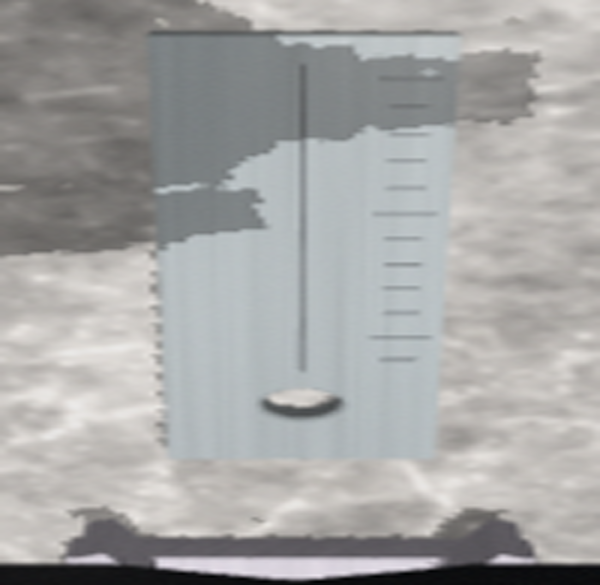

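```bash
python3 - <<'E'
from h import *
print(delta([0.5797,-0.0100,-.001],75.4))
E
```

```text
(array([ 0.29,  0.23, 15.67]), array([-0.003,  0.   , -0.005]))
```

```bash
python3 -m pendant '[{"x":0.3,"y":0.2,"z":5,"rx":0,"ry":0,"rz":-0.004,"grip":75},{"x":0,"y":0,"z":5,"rx":0,"ry":0,"rz":0,"grip":75},{"x":0,"y":0,"z":3.5,"rx":0,"ry":0,"rz":0,"grip":75},{"x":0,"y":0,"z":1.5,"rx":0,"ry":0,"rz":0,"grip":75},{"x":0,"y":0,"z":0,"rx":0,"ry":0,"rz":0,"grip":75},{"x":0,"y":0,"z":0,"rx":0,"ry":0,"rz":0,"grip":75}]'
python3 - <<'E'
from h import *
print(telemetry.sense()["ft_force"],delta([0.5797,-0.0100,-.001],75.4))
E
```

```text
t: 17.38
eef_pos: [0.5823, -0.0096, 0.0092]
tcp_rot: [2.484, 1.919, 0.003]
ft_force: [0.3, -0.3, 0.5]
grip_width: 0.753
[ 0.29493325 -0.2596811   0.47686039] (array([-0.11, -0.25,  1.02]), array([ 0.003, -0.   , -0.   ]))
```

```bash
python3 -m pendant '[{"x":-0.1,"y":-0.2,"z":0.6,"rx":0,"ry":0,"rz":0,"grip":75},{"x":0,"y":0,"z":0.4,"rx":0,"ry":0,"rz":0,"grip":75},{"x":0,"y":0,"z":0,"rx":0,"ry":0,"rz":0,"grip":40},{"x":0,"y":0,"z":0,"rx":0,"ry":0,"rz":0,"grip":40},{"x":0,"y":0,"z":0,"rx":0,"ry":0,"rz":0,"grip":40},{"x":0,"y":0,"z":0,"rx":0,"ry":0,"rz":0,"grip":40}]' 100
```

```text
t: 18.12
eef_pos: [0.5794, -0.0098, -0.0015]
tcp_rot: [2.485, 1.92, 0.002]
ft_force: [-0.1, 0.5, 5.7]
grip_width: 0.501
```

```bash
python3 -m pendant '[{"x":0,"y":0,"z":-0.6,"rx":0,"ry":0,"rz":0,"grip":40},{"x":0,"y":0,"z":-0.9,"rx":0,"ry":0,"rz":0,"grip":40},{"x":0,"y":0,"z":0,"rx":0,"ry":0,"rz":0,"grip":40},{"x":0,"y":0,"z":0,"rx":0,"ry":0,"rz":0,"grip":40}]'
python3 - <<'E'
from h import *
look("w13",[("slot_mouth",.016)])
K=camT("top"); p,d=cams.capture("top"); w=cloud(K,d); np.save("t13.npy",d)
u=np.array([np.cos(np.radians(-104.7)),np.sin(np.radians(-104.7))]); m=np.array([.5634,-.0729])
for s in range(-60,100,10):
    q=m+u*s/1000; a,b=proj(K,[*q,.02]); a,b=int(round(a)),int(round(b)); print(s,(a,b),w[b,a-0:a+1,2].round(4),np.nanmedian(w[b-2:b+3,a-1:a+2,2]).round(4))
save(cv2.resize(p[150:270,220:400],None,fx=4.4,fy=4.4,interpolation=cv2.INTER_CUBIC),"pics/t13.png")
E
```

```text
t: 18.62
eef_pos: [0.5785, -0.0097, 0.0122]
tcp_rot: [-2.486, -1.921, 0.0]
ft_force: [0.1, 0.1, -1.7]
grip_width: 0.496
75.39 [ 0.5785 -0.0097  0.0122] [-0.15  0.18  1.87  0.    1.09  0.11]
-60 (240, 204) [0.311] 0.3081
-50 (242, 205) [0.3578] 0.3539
-40 (245, 206) [0.356] 0.3573
-30 (248, 207) [0.3164] 0.3164
-20 (250, 207) [0.0178] 0.0204
-10 (253, 208) [0.0157] 0.0177
0 (256, 209) [0.021] 0.0174
10 (258, 209) [0.0185] 0.0174
20 (261, 210) [0.021] 0.018
30 (264, 211) [0.0174] 0.0189
40 (266, 211) [0.0178] 0.0187
50 (269, 212) [0.0184] 0.0191
60 (272, 213) [0.002] 0.0032
70 (275, 213) [0.0156] 0.0185
80 (277, 214) [0.0177] 0.0177
90 (280, 215) [0.0001] 0.0001
```

View pics/t13.png

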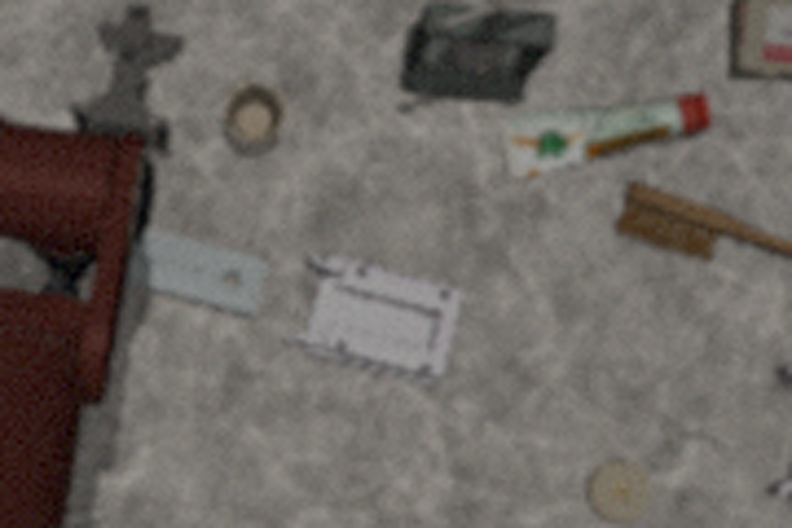

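View pics/w13.png

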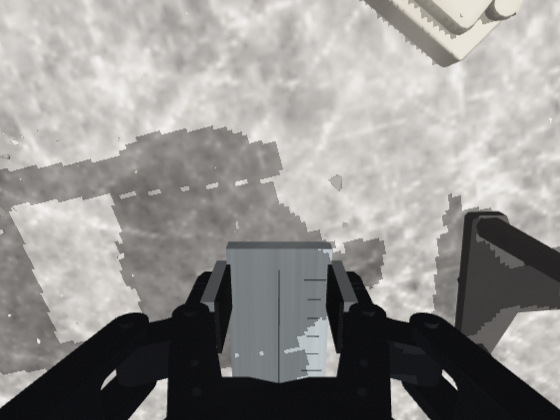

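```bash
python3 - <<'E'
from h import *
K,d=load("w12"); w=cloud(K,d)
for r in range(352,374,2):
    row=w[r,235:330,2]; idx=np.where(row>.012)[0]+235
    print(r,idx[:1],idx[-1:],[ (i,w[r,i].round(4)) for i in (idx[0],idx[-1])] if len(idx) else "")
m=np.array([.5634,-.0731]); a=np.radians(-104.7); u=np.array([np.cos(a),np.sin(a)]); n=np.array([-u[1],u[0]])
for q in ([.5244,-.2154],[.5032,-.2958],[.5283,-.1992],[.5278,-.2001]): print((np.array(q)-m)@u,(np.array(q)-m)@n)
E
```

```text
352 [] [] 
354 [] [] 
356 [] [] 
358 [] [] 
360 [] [] 
362 [] [] 
364 [246] [313] [(np.int64(246), array([ 0.499 , -0.176 ,  0.0129])), (np.int64(313), array([ 0.5663, -0.1938,  0.0128]))]
366 [244] [316] [(np.int64(244), array([ 0.4966, -0.1771,  0.0139])), (np.int64(316), array([ 0.5688, -0.1967,  0.0132]))]
368 [243] [316] [(np.int64(243), array([ 0.4958, -0.177 ,  0.0166])), (np.int64(316), array([ 0.5685, -0.1967,  0.0159]))]
370 [243] [317] [(np.int64(243), array([ 0.4964, -0.1765,  0.02  ])), (np.int64(317), array([ 0.5693, -0.1967,  0.0188]))]
372 [243] [317] [(np.int64(243), array([ 0.4967, -0.1763,  0.023 ])), (np.int64(317), array([ 0.5689, -0.1973,  0.0208]))]
0.14753876105881472 -0.0016136868438413905
0.23068675680719308 -0.0017176244580716078
0.13087936747996473 -0.0019522213102893143
0.13187678742975542 -0.0022074730365508693
```

```bash
python3 -m pendant '[{"x":-1,"y":-0.05,"z":-0.15,"rx":0,"ry":0,"rz":0,"grip":40},{"x":-1.2,"y":0,"z":0,"rx":0,"ry":0,"rz":0,"grip":40},{"x":-1.2,"y":0,"z":0,"rx":0,"ry":0,"rz":0,"grip":40},{"x":-0.8,"y":0,"z":0,"rx":0,"ry":0,"rz":0,"grip":40},{"x":0,"y":0,"z":0,"rx":0,"ry":0,"rz":0,"grip":40},{"x":0,"y":0,"z":0,"rx":0,"ry":0,"rz":0,"grip":40}]'
cat >> h.py <<'E'
def prog():
    st=telemetry.sense(); d=st["eef_pos"][:2]-np.array([.5794,-.0098]); a=np.radians(-104.7); u=np.array([np.cos(a),np.sin(a)]); n=np.array([-u[1],u[0]])
    print("along",(d@u).round(4),"lat",(d@n).round(4),"z",st["eef_pos"][2].round(4),"yaw",yaw(st).round(2),"F u,n,z",(st["ft_force"][:2]@u).round(1),(st["ft_force"][:2]@n).round(1),st["ft_force"][2].round(1),"w",st["grip_width"].round(3))
E
python3 - <<'E'
from h import *
prog()
p,d=cams.capture("top"); save(cv2.resize(p[170:250,230:350],None,fx=6.5,fy=6.5,interpolation=cv2.INTER_CUBIC),"pics/t14.png")
E
```

```text
t: 19.52
eef_pos: [0.5676, -0.0502, 0.0138]
tcp_rot: [-2.486, -1.921, -0.0]
ft_force: [0.0, -0.7, -1.2]
grip_width: 0.503Traceback (most recent call last):
  File "<stdin>", line 2, in <module>
  File "h.py", line 60, in prog
    print("along",(d@u).round(4),"lat",(d@n).round(4),"z",st["eef_pos"][2].round(4),"yaw",yaw(st).round(2),"F u,n,z",(st["ft_force"][:2]@u).round(1),(st["ft_force"][:2]@n).round(1),st["ft_force"][2].round(1),"w",st["grip_width"].round(3))
                                                                                                                                                                                                                    ^^^^^^^^^^^^^^^^^^^^^^
AttributeError: 'float' object has no attribute 'round'
```

```bash
sed -i 's/st\["grip_width"\].round(3)/round(st["grip_width"],3)/' h.py
python3 - <<'E'
from h import *
prog()
p,d=cams.capture("top"); save(cv2.resize(p[170:250,230:350],None,fx=6.5,fy=6.5,interpolation=cv2.INTER_CUBIC),"pics/t14.png")
E
```

```text
along 0.042 lat -0.0012 z 0.0138 yaw 75.38 F u,n,z 0.7 0.2 -1.2 w 0.503
```

View pics/t14.png

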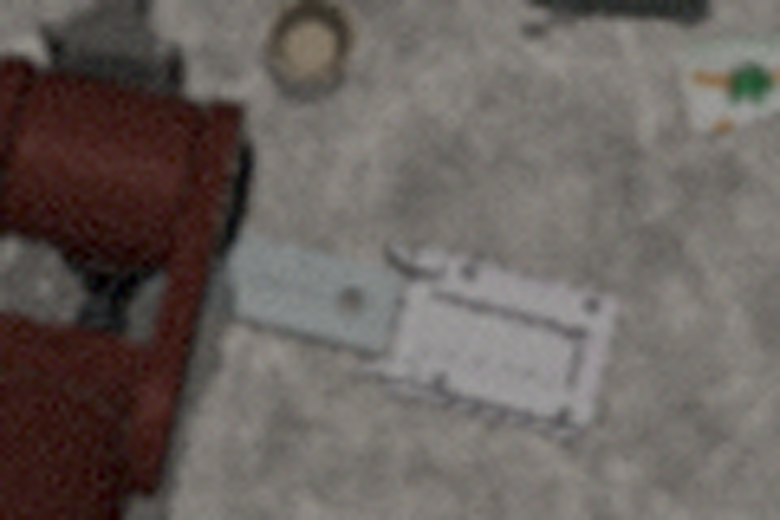

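```bash
python3 -m pendant '[{"x":-0.8,"y":0,"z":0,"rx":0,"ry":0,"rz":0,"grip":40},{"x":-0.8,"y":0,"z":0,"rx":0,"ry":0,"rz":0,"grip":40},{"x":-0.8,"y":0,"z":0,"rx":0,"ry":0,"rz":0,"grip":40},{"x":0,"y":0,"z":0,"rx":0,"ry":0,"rz":0,"grip":40}]'
python3 -c "
from h import *
prog()"
```

```text
t: 20.08
eef_pos: [0.5614, -0.0741, 0.0138]
tcp_rot: [2.487, 1.92, 0.0]
ft_force: [-0.9, -0.0, -1.4]
grip_width: 0.503
along 0.0668 lat -0.0011 z 0.0138 yaw 75.32 F u,n,z 0.2 -0.9 -1.4 w 0.503
```

```bash
python3 -m pendant '[{"x":-1,"y":0,"z":0,"rx":0,"ry":0,"rz":0,"grip":40},{"x":-1,"y":0,"z":0,"rx":0,"ry":0,"rz":0,"grip":40},{"x":-1,"y":0,"z":0,"rx":0,"ry":0,"rz":0,"grip":40},{"x":-1,"y":0,"z":0,"rx":0,"ry":0,"rz":0,"grip":40},{"x":0,"y":0,"z":0,"rx":0,"ry":0,"rz":0,"grip":40}]'
python3 -c "
from h import *
prog()"
```

```text
t: 20.7
eef_pos: [0.5513, -0.113, 0.0139]
tcp_rot: [2.487, 1.919, 0.0]
ft_force: [0.5, -0.5, -2.3]
grip_width: 0.5
along 0.1069 lat -0.001 z 0.0139 yaw 75.31 F u,n,z 0.3 0.6 -2.3 w 0.5
```

```bash
python3 -m pendant '[{"x":-1,"y":0,"z":0,"rx":0,"ry":0,"rz":0,"grip":40},{"x":-1,"y":0,"z":0,"rx":0,"ry":0,"rz":0,"grip":40},{"x":-1,"y":0,"z":0.1,"rx":0,"ry":0,"rz":0,"grip":40},{"x":-0.4,"y":0,"z":0,"rx":0,"ry":0,"rz":0,"grip":40},{"x":0,"y":0,"z":0,"rx":0,"ry":0,"rz":0,"grip":40}]'
python3 -c "
from h import *
prog()"
```

```text
t: 21.32
eef_pos: [0.5428, -0.1453, 0.0128]
tcp_rot: [-2.486, -1.92, -0.0]
ft_force: [-0.6, 0.3, -1.6]
grip_width: 0.504
along 0.1404 lat -0.0011 z 0.0128 yaw 75.35 F u,n,z -0.1 -0.6 -1.6 w 0.504
```

```bash
python3 -m pendant '[{"x":-0.2,"y":0,"z":0,"rx":0,"ry":0,"rz":0,"grip":40},{"x":-0.2,"y":0,"z":0,"rx":0,"ry":0,"rz":0,"grip":40},{"x":0,"y":0,"z":0,"rx":0,"ry":0,"rz":0,"grip":40}]'
python3 -c "
from h import *
prog()"
python3 -m pendant '[{"x":-0.2,"y":0,"z":0,"rx":0,"ry":0,"rz":0,"grip":40},{"x":0,"y":0,"z":0,"rx":0,"ry":0,"rz":0,"grip":40}]'
python3 -c "
from h import *
prog()"
```

```text
t: 21.7
eef_pos: [0.5418, -0.1489, 0.0128]
tcp_rot: [-2.486, -1.921, -0.0]
ft_force: [-0.2, 0.1, -0.9]
grip_width: 0.496
along 0.1441 lat -0.001 z 0.0128 yaw 75.39 F u,n,z -0.1 -0.2 -0.9 w 0.496
t: 21.95
eef_pos: [0.5416, -0.1499, 0.0128]
tcp_rot: [-2.485, -1.92, -0.003]
ft_force: [2.6, 5.0, -1.2]
grip_width: 0.502
along 0.1451 lat -0.001 z 0.0128 yaw 75.37 F u,n,z -5.5 1.3 -1.2 w 0.502
```

```bash
python3 -m pendant '[{"x":0,"y":0,"z":0.15,"rx":0,"ry":0,"rz":0,"grip":40},{"x":0,"y":0,"z":0,"rx":0,"ry":0,"rz":0,"grip":40},{"x":0,"y":0,"z":0,"rx":0,"ry":0,"rz":0,"grip":72},{"x":0,"y":0,"z":0,"rx":0,"ry":0,"rz":0,"grip":72},{"x":0,"y":0,"z":0,"rx":0,"ry":0,"rz":0,"grip":72},{"x":0,"y":0,"z":-4,"rx":0,"ry":0,"rz":0,"grip":72},{"x":1,"y":0,"z":-5,"rx":0,"ry":0,"rz":0,"grip":72},{"x":2,"y":0,"z":-5,"rx":0,"ry":0,"rz":0,"grip":72},{"x":3,"y":0,"z":-2,"rx":0,"ry":0,"rz":0,"grip":72},{"x":0,"y":0,"z":0,"rx":0,"ry":0,"rz":0,"grip":72},{"x":0,"y":0,"z":0,"rx":0,"ry":0,"rz":0,"grip":72}]'
python3 - <<'E'
from h import *
look("w15",[("slot_home",.016),("plate_mid",.016),("slot_mouth",.016)])
p,d=cams.capture("top"); save(cv2.resize(p[170:270,230:370],None,fx=5.5,fy=5.5,interpolation=cv2.INTER_CUBIC),"pics/t15.png")
E
```

```text
t: 23.32
eef_pos: [0.5557, -0.0931, 0.1702]
tcp_rot: [-2.485, -1.92, 0.002]
ft_force: [0.2, 0.4, 0.3]
grip_width: 0.718
75.39 [ 0.5557 -0.0931  0.1702] [-0.3  -0.05  1.82 -0.    1.37 -0.04]
slot_home 0.64 px 279.1 309.0 [ 0.5261 -0.2093  0.016 ]
plate_mid 0.76 px 279.7 311.1 [ 0.5261 -0.2119  0.016 ]
slot_mouth 0.23 px 276.7 315.2 [ 0.5219 -0.2158  0.016 ]
```

View pics/w15.png

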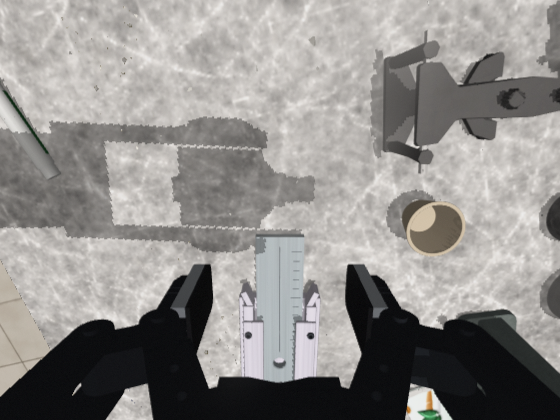

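View pics/t15.png

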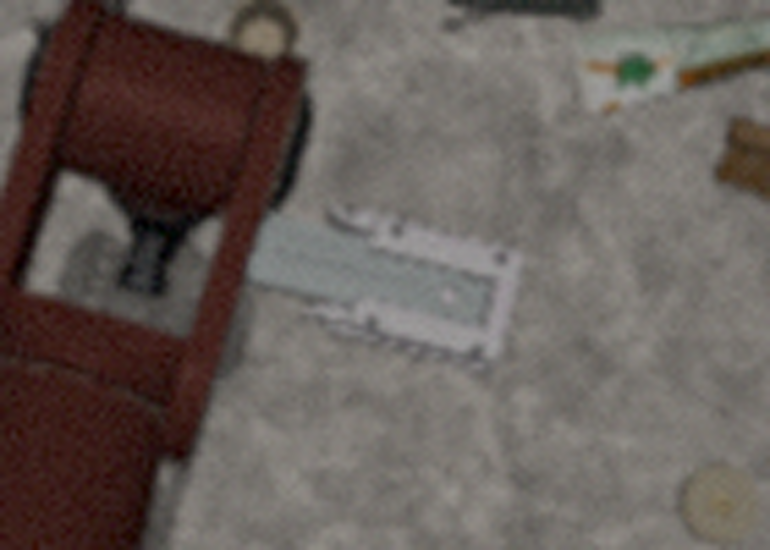

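```bash
python3 - <<'E'
from h import *
K,d=load("w15"); a=np.radians(-104.7); u=np.array([np.cos(a),np.sin(a)]); n=np.array([-u[1],u[0]]); H=np.array([.5245,-.2137])
for nm,p,z in(("rear",(279.5,235),.020),("rear h",(279.5,235),.020),("hole",(279.5,363),.020)):
    q=toplane(K,*p,z)[:2]; print(nm,q,(q-H)@u,(q-H)@n)
for nm,p,z in(("lipstartL",(253,322),.031),("lipstartR",(307,322),.031)):
    q=toplane(K,*p,z)[:2]; print(nm,q,(q-H)@u,(q-H)@n)
w=cloud(K,d); print("z",[np.nanmedian(w[r-3:r+3,265:290,2]).round(4) for r in(245,265,290,320,340)], "bench",np.nanmedian(w[180:220,330:360,2]).round(4))
img=cv2.imread("pics/w15.png"); cv2.imwrite("pics/w15c.png",cv2.resize(img[225:385,230:330],None,fx=6,fy=3.7,interpolation=cv2.INTER_CUBIC))
E
```

```text
rear [ 0.54715268 -0.12974909] -0.086951304474109 0.0006079993297960257
rear h [ 0.54715268 -0.12974909] -0.086951304474109 0.0006079993297960257
hole [ 0.51055359 -0.27100548] 0.05896875526687366 0.0010518043988779228
lipstartL [ 0.50018346 -0.20748407] 0.00015804947641818545 -0.025097944462438515
lipstartR [ 0.55139711 -0.22072535] -2.9959673129920153e-05 0.02779944295693909
z [np.float64(0.0186), np.float64(0.0186), np.float64(0.0187), np.float64(0.0186), np.float64(0.0187)] bench -0.0014
```

View pics/w15c.png

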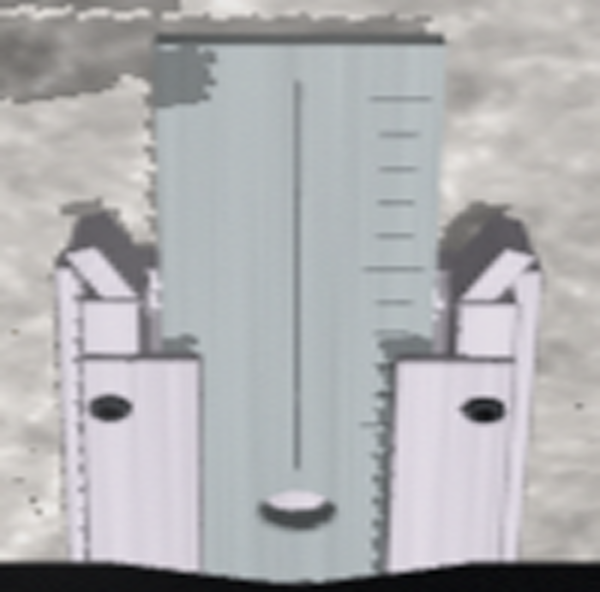

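```bash
python3 -c "
from h import *
print(telemetry.sense()['ft_force'],telemetry.sense()['t']); print(workorder.hand_in())"
```

```text
[-0.17177839  0.37755024  0.14093318] 23.575
the job is handed in; nothing more can be done
None
```

I finished the job and handed it in at t = 23.6 s. The steel plate is in the smaller slotted holder, the one that measured about 115 × 84 mm. No verdict was reported.

- **Finger and first grasp:** I lifted the finger about 18 mm by its knob and swung it about 1.40 rad. I then took the plate out of the jig by its middle, laid it on the bench and let go.
- **Insertion:** I took the plate again by its end without the hole and slid it in hole-first. At the expected depth it met the stop, pushing back with about 5.5 N.
- **Final position:** The last wrist picture shows the plate straight and flat, within about 2 mm of home along the channel and 1 mm across. Its top measures about 20 mm above the bench, which is right for lying on the channel floor.
- **Robot:** It had let go and stood clear, with force readings near zero.
- **Bystanders:** I never went near the dental cast, crucible or felt wheel, but I did not measure their positions again at the end.

The first move command was refused because every row needs all its keys; it moved nothing. The recognition network was off for some points (for example, it placed the slot mouth about 20 mm wrong in the last picture, with low confidence). I went by the measured edges and corners instead.

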